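# Unclip the press cap from the slide mounting jig and stow it

### The arm

A 6-joint arm with a two-finger parallel gripper is mounted at the origin on the work surface. World frame = base frame: x ahead of the robot, y to its left, z up, the work surface at z = 0. Lengths are in mm, angles in rad, forces in N, time in s.
With the tool pointing down it reaches from about 300 to 775 mm from the base axis. Payload 14.6 kg.
Tool frame: the origin (TCP) lies midway between the tips of the shut fingers; the grasp point (between the pads) lies 19 mm behind it; x points along the fingers, z is the direction in which the jaws open and shut, and the axes are right-handed (so a half turn about x gives the same grasp; the last joint's range is limited). The gripper opens to 94 mm and grips with 3 to 60 N. Pads are 16 mm wide; open, the fingers measure 119 mm over their backs; the gripper's body (75 mm by 177 mm) begins 78 mm behind the grasp point.
Start: joints at [1.209, 0.3, 1.521, -0, 1.321, -0.067], TCP at [159.799, 526.264, 176.946] pointing down, gripper open.
Joint ranges: [-3.03, 3.03], [-0.79, 2.21], [0.23, 2.52], [-1.04, 4.18], [0, 3.07], [-2.55, 2.55]. Speed limits (rad/s): [2.22, 2.22, 2.57, 3.14, 3.14, 3.14].

### API

Orientations are given as [roll, pitch, yaw] about the fixed x, y, z axes, in that order (R = Rz(yaw) Ry(pitch) Rx(roll)).
In Python, from cell import * gives the robot as it stands.
- The arm moves only by the tool play_rows, never from a script. Its argument "motion" is one flat list of numbers, 7 for each row, row after row: the turn, a rotation vector about the tool's x, y, z in rad, then the shift along the tool's x, y, z in m, then the closure, from -1 (fully open) to 1 (shut), so that 0 is half open. In form: [rx, ry, rz, x, y, z, fingers, rx, ry, rz, x, y, z, fingers, ...]. A call has 1 to 20 rows; each row shifts and turns the pose as measured when the row begins, along the tool's axes as they then stand; what a row does not reach is not made up. A row lasts 1/10 s, in which the tool goes at most 50 mm and 8.59 degrees, less where a joint would pass 70% of its speed; a pose out of reach is approached as far as the arm can. A call with a gripper value outside its range is refused whole. The fingers move at their own pace and stop on an object; "newtons" is the grip in N (left out, the last holds). Time passes only in rows, so rows that do not move let the fingers close. It gives the time, the measured TCP pose, the force and the opening at its end, in the units of the state.
- read_state(): the state, without advancing time (a new reading comes with each control period).
- camera(name): name is "side" or "top"; returns (picture, depth): 420x560x3 uint8, blue, green, red; 420x560 float32, mm along the optical axis (not along the pixel's ray), 0 where there is no reading.
- camera_params(name): a dict with "fx", "fy", "cx", "cy" (pixels), "T" (4x4, takes a point from camera to world coordinates). Camera axes: x right, y down, z forward; pixel columns grow to the right and rows downward; lengths in mm; the calibration is good to about 2 mm. A picture is of the moment at which its call begins. camera_params takes no time and is no camera call.
- sign_off(): hands the job in, once; it reports no verdict.
Trained networks look in the newest picture that a camera, given by its name, has taken for a name from the list of things; names that differ only in an ending like _2 or _b are one class to them, and where a whole thing is asked for, a point or a joint stands for the part that bears it (a point fixed in the world has none). Each returns a list of dicts, best first, with "conf" (0 to 1); they miss things now and then, are a little off and sometimes report something else, mostly with a low value. They report only what shows in the picture. A call takes as long as a camera call.
- masks_of(camera, name): "region" (420x560 bool, what is visible of it).
- place_of(camera, name): "at" ([x, y, z] in mm, in the coordinates of the camera as it stood for that picture, good to about 4 mm: a listed point, or the origin of a listed thing).
The state is a dict: "clock": time; "joints": joint angles; "qd": joint speeds; "effort": joint torques, N m; "eef_pos": TCP position; "eef_rot": TCP orientation; "wrist_force": force on the tool from outside, world axes, zero at the start; "moment": the same for the moment, N m; "finger_gap": finger opening in mm.
Only numpy, scipy, OpenCV 4.12 (cv2) and the standard library are available. Lean on these libraries where they do the work, as an engineer would, in place of code of your own. Each camera call takes 0.05 s, during which the arm holds its last target.

### The job

Unclip the black press cap from the aluminium slide mounting jig by pinching its two orange buttons together and lifting it off, and set it down upright on the green-grey rubber pad and let go. Then take it again by the cream ridge on its top, with the buttons left alone, and lower it gently, without dropping it, into the green case until it stands flat on the case floor. Leave the slide frames, mug, magnifier and film canister where they are.

Things in the scene. Friction and masses are not known exactly. Their poses are not given: they have to be found in the camera images.
- jig_gate (a point): Aluminium slide mounting jig, fixed. This point is on top of its deck (12 mm above the bench) at the film gate's centre, under the middle of the cap at the start. z up; x along the jig to its red-handled toggle clamp (thrown back, 57 to 119 mm away, up to 60 mm over the deck); y across. The cap has 1.3 mm of play each way and 1.5 mm upwards while latched.
- cap_mid (a point): Black press cap, loose, about 0.15 kg, 58 mm tall; at the start it stands latched on the jig deck, axes along the jig's. This point is its centre, 29 mm above the underside of its feet. z up; x along its 72 mm length; y across, the way the buttons are pinched.
- cap_ridge (a point): Cream ridge on the top of the cap, for carrying it: 14 mm thick in x, 36 mm long in y, from 34 to 58 mm above the feet's underside. This point is on its centre line, 46 mm above the feet's underside. Axes as the cap's.
- button_a_face (a point): Middle of the outer face of the orange button on the cap's +y side, 24 mm above the feet's underside. The face is 24 mm wide (cap x) and 20 mm tall (14 to 34 mm above the feet's underside). The two button faces are 63 mm apart when out, 50 mm when fully pressed; then they still stand 1 mm proud of the block.
- button_b_face (a point): The same on the cap's -y side.
- button_a (a joint): How far button a is pressed in, m: 0 out, 0.0065 fully in. Spring: about 2 N to start, 8 N fully in. It carries a steel toe under the cap that catches under a jig rail's lip; the toe is free when the button is in by 4 mm (5.3 mm if the cap stands off-centre). Both must be in for the cap to lift.
- button_b (a joint): The same for button b.
- cap: The same press cap, with its origin at the centre of its feet's underside, axes as cap_mid. Four feet 12 mm tall carry a block 72 x 48 mm (x, y) from 12 to 34 mm up; the cream ridge stands on top and an orange spring button stands out from each long side.
- pad: Green-grey rubber pad, fixed, 120 x 120 x 3 mm; origin at the centre of its underside on the bench.
- case_floor (a point): Green open-topped case, fixed; this point is the centre of its inner floor, 5 mm above the bench. Inside 84 mm (its x) by 76 mm (its y), walls 5 mm thick, rim 33 mm above this floor. The cap goes in with its x along the case's x, either way round; the walls leave no room for fingers at the buttons.
- jig: The jig as a body; origin on the bench under jig_gate, same axes. Two side rails run along x, 25 to 35 mm either side in y and 10 mm high over the deck; their inward lips hold the cap's toes down. End stops 8 mm high stand 37 to 43 mm either way in x.
- slide0: Clear slide frame, loose, 50 x 50 x 4 mm, lying flat; leave it. Origin at the centre of its underside.
- slide1: Clear slide frame as slide0; leave it.
- slide2: Clear slide frame as slide0; leave it.
- mug: Dark blue enamel mug of brass pins, 76 mm across, 85 mm tall with the pin heads, handle to its +y reaching 62 mm from the axis; leave it. Origin at the centre of its foot.
- loupe: Grey magnifier, round, 48 mm across, 52 mm tall, standing; leave it. Origin at the centre of its foot.
- film_can: Black film canister, 34 mm across, 52 mm tall, standing; leave it. Origin at the centre of its foot.
- switch_box: Cream bakelite switch box, fixed, 75 x 110 mm, 46 mm high; origin at the centre of its underside.

How it is judged (in metres and radians):
On the way, in this order (a step that is already met when the one before it is completed fails the run):
1. both buttons are pressed in (at least 4 mm) while the cap still stands on the jig (value of joint each of button_a, button_b above 0.004 m and z of cap_mid in the frame of jig_gate below 0.033 m and horizontal distance between cap_mid and jig_gate below 0.006 m), for 0.1 s.
2. the cap stands upright on the pad, let go and at rest (horizontal distance between cap_mid and pad below 0.055 m and height (world z) of cap below 0.007 m and angle between cap's own z axis and vertical below 0.08 rad and contact force between the fingers and cap below 0.05 N and linear speed of cap below 0.02 m/s), for 0.2 s.
3. the cap is held and lifted by the gripper with both buttons out (height (world z) of cap above 0.02 m and contact force between the fingers and cap above 1 N and value of joint each of button_a, button_b below 0.002 m), for 0.2 s.
At the end, for the whole second after the job is handed in: The cap stands upright (within 0.08 rad) and at rest inside the case, its feet on the case floor (within 3 mm), its centre within 15 mm of the case's, both buttons out (within 2 mm) (z of cap_mid in the frame of case_floor between 0.026 and 0.032 m and horizontal distance between cap_mid and case_floor below 0.015 m and angle between cap's own z axis and vertical below 0.08 rad and linear speed of cap below 0.02 m/s and value of joint each of button_a, button_b below 0.002 m); the robot touches nothing.
It fails at once if the cap falls: moves faster than 0.45 m/s while the gripper does not touch it (a drop of more than about 10 mm) (linear speed of cap above 0.45 m/s and contact force between the fingers and cap below 0.05 N).
It fails at once if a slide frame, the mug, the magnifier or the film canister is moved by more than 20 mm (distance of any of slide0, slide1, slide2, mug, loupe, film_can from where it was at the start of the episode above 0.02 m).
It also fails if it takes over 64 s, if anything falls off the work surface, if the arm or the gripper's body presses on something with over 40 N, if the wrist force passes 120 N, or if a joint passes its speed limit or range.

## Working session

There is one attempt and no reset: what is moved stays moved. The work goes in short steps, Python scripts to look and compute and a tool call to move; the robot and the scene stay as the last step left them, time stands still between calls to the robot, and variables do not carry over. Pictures are saved under pics/ and viewed, and the job is handed in when it is done.

Besides the shell and the picture viewer there is one more tool, called after ">>>" in YAML: its name, and indented under it one key for each argument. play_rows: Moves the arm, as the interface text tells. Its arguments: {"type":"object","properties":{"motion":{"type":"array","items":{"type":"number"}},"newtons":{"type":"number"}},"required":["motion"]}

```bash
mkdir -p pics; ls
cat > h.py <<'E'
from cell import *
import numpy as np, cv2
def W(cam,p):
    T=np.array(camera_params(cam)["T"]); return (T@np.append(p,1))[:3]
def px(cam,w):
    c=camera_params(cam); q=np.linalg.inv(np.array(c["T"]))@np.append(w,1); return c["fx"]*q[0]/q[2]+c["cx"],c["fy"]*q[1]/q[2]+c["cy"]
def cloud(cam,d):
    c=camera_params(cam); v,u=np.mgrid[:420,:560]
    P=np.stack([(u-c["cx"])/c["fx"]*d,(v-c["cy"])/c["fy"]*d,d],-1)
    T=np.array(c["T"]); return P@T[:3,:3].T+T[:3,3]
E
python3 - <<'E'
from h import *
print(read_state())
for n in("side","top"):
    im,d=camera(n); cv2.imwrite(f"pics/{n}0.png",im); np.save(f"{n}0.npy",d)
    print(n,camera_params(n))
    for t in ["jig_gate","cap_mid","cap_ridge","button_a_face","button_b_face","pad","case_floor","jig","slide0","mug","loupe","film_can","switch_box"]:
        try:
            for r in place_of(n,t)[:3]: print(t,round(r["conf"],2),W(n,r["at"]).round(1))
        except Exception as e: print(t,e)
E
```

```text
pics
{'clock': 0.0, 'joints': array([ 1.20942015e+00,  3.00457435e-01,  1.52160348e+00, -2.13504582e-05,
        1.32066891e+00, -6.65786999e-02]), 'qd': array([-0.00104138, -0.00021883,  0.00116828,  0.0017072 , -0.00054571,
       -0.00101413]), 'effort': array([ 1.68177059e-03, -5.31803441e+01, -3.52744889e+01,  7.08556990e-02,
        2.43146508e-02, -1.10098938e-04]), 'eef_pos': array([159.69272552, 525.99612698, 176.38436164]), 'eef_rot': array([ 3.0931975 ,  1.56965897, -1.91398366]), 'wrist_force': array([-0.05480616,  0.98222437, -0.32294756]), 'moment': array([ 0.04812959, -0.01897664,  0.01498309]), 'finger_gap': 93.64970755666324}
side {'fx': 455.148242580529, 'fy': 455.148242580529, 'cx': 280.0561781401667, 'cy': 208.37684054011876, 'T': array([[ 9.83225298e-01, -1.07248207e-01,  1.47532487e-01,
         4.58053326e+02],
       [-1.81646641e-01, -6.48969751e-01,  7.38811722e-01,
        -7.23479762e+02],
       [ 1.65078893e-02, -7.53217156e-01, -6.57564754e-01,
         7.27078003e+02],
       [ 0.00000000e+00,  0.00000000e+00,  0.00000000e+00,
         1.00000000e+00]]
[... 1220 characters left out ...]
.9]
cap_mid 0.93 [ 505.9 -283.9   44.1]
cap_mid 0.4 [722.2 320.6   0.9]
cap_ridge 0.9 [ 509.5 -282.5   58.2]
cap_ridge 0.19 [750.7 154.    1. ]
button_a_face 0.58 [ 513.7 -253.3   34.3]
button_b_face 0.4 [ 503.6 -319.1   36.6]
pad 0.69 [ 5.17e+02 -1.72e+01 -5.00e-01]
case_floor 0.84 [525.  282.4  12.6]
jig 0.8 [ 508.6 -284.1   -0.8]
slide0 0.81 [ 4.151e+02 -1.422e+02 -1.000e-01]
slide0 0.69 [423.9 143.2  -4.3]
slide0 0.54 [778.1  22.9   1.2]
mug 0.98 [749.2 157.2   1.9]
loupe 0.84 [ 746.1 -149.1    1. ]
loupe 0.31 [ 4.156e+02 -1.433e+02 -1.000e-01]
film_can 0.74 [746.7 155.2   1.9]
film_can 0.53 [ 743.9 -244.3    1.2]
switch_box 0.22 [ 510.7 -282.5   53.3]
switch_box 0.16 [750.9 154.2   1.7]
```

View pics/side0.png

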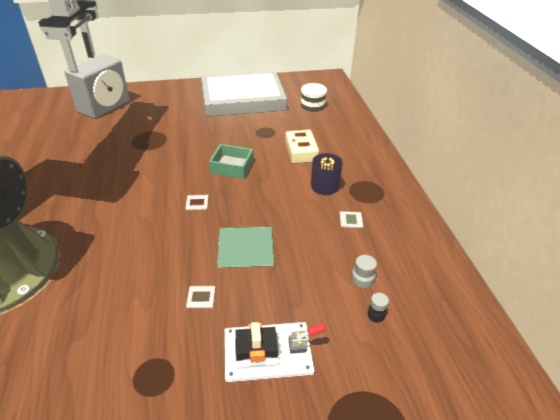

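View pics/top0.png

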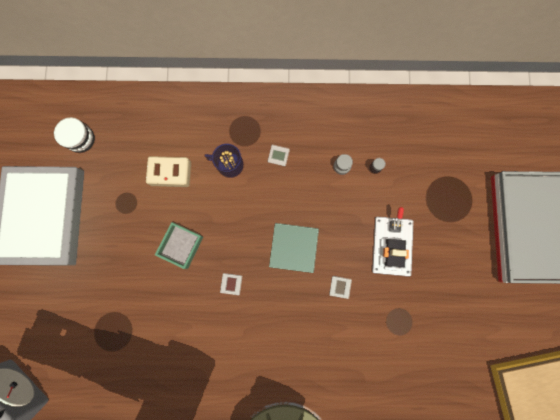

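The side picture shows the cap on the jig at (257,343), the pad at (246,247) and the case at (232,160). In the top picture they are at (396,252), (294,248) and (179,245), with the case turned. Next I fit the yaws and refine positions from depth.

Run:
```python
from h import *
for n in("top","side"):
    im,d=camera(n); C=cloud(n,d)
    cv2.imwrite(f"pics/{n}_z.png",cv2.resize(im[200:300,130:430] if n=="top" else im[130:390,180:360],None,fx=2.6 if n=="top" else 2.2,fy=2.6 if n=="top" else 2.2,interpolation=cv2.INTER_CUBIC))
    for t in ["case_floor","pad","jig","cap","cap_ridge","button_a_face","button_b_face"]:
        for q,r in enumerate(masks_of(n,t)[:2]):
            m=r["region"]; P=C[m]; P=P[np.isfinite(P).all(1)&(d[m]>0)]
            if len(P)<6: continue
            z=P[:,2]; R=cv2.minAreaRect(P[:,:2].astype(np.float32))
            print(n,t,round(r["conf"],2),len(P),"z pct",np.percentile(z,[2,25,50,75,95]).round(0),"mean",P.mean(0).round(1),"rect",np.round(R[0],1),np.round(R[1],1),round(R[2],1))
    # height-band fits
    def band(cx,cy,rad,z0,z1):
        s=(abs(C[...,0]-cx)<rad)&(abs(C[...,1]-cy)<rad)&(C[...,2]>z0)&(C[...,2]<z1)&(d>0)
        P=C[s]; 
        if len(P)<5: return None
        R=cv2.minAreaRect(P[:,:2].astype(np.float32)); return len(P),np.round(P.mean(0),1),np.round(R[0],1),np.round(R[1],1),round(R[2],1)
    print("rim",band(520,284,70,28,45)); print("floor",band(520,284,70,2,15))
    print("ridge",band(508,-285,40,58,80)); print("block",band(508,-285,45,38,56)); print("deck",band(520,-285,85,6,17))
```

```text
top case_floor 0.78 1337 z pct [ 1.  6.  8. 28. 40.] mean [522.  287.6  15.5] rect [523.7 291.7] [101.4 101.5] 66.1
top pad 0.83 1929 z pct [-0.  2.  4.  5.  7.] mean [520.5 -18.3   3.6] rect [521.1 -18.7] [119.9 119.6] 83.7
top jig 0.79 1579 z pct [ 1. 11. 13. 20. 49.] mean [ 535.9 -280.5   17.8] rect [ 540.3 -289.1] [106.9 182.4] 85.0
top jig 0.68 296 z pct [-0.  2.  4.  5.  7.] mean [776.   25.7   3.8] rect [776.9  25.7] [49.8 49.5] 76.6
top cap 0.84 639 z pct [22. 45. 47. 48. 70.] mean [ 507.  -281.1   47.6] rect [ 507.9 -287.3] [70.7 74.5] 84.8
top cap 0.46 853 z pct [ 2.  9. 44. 70. 82.] mean [751.4 163.4  42.6] rect [755.3 169.9] [100.3  73.2] 56.3
top button_a_face 0.7 315 z pct [0. 3. 4. 5. 7.] mean [421.9 147.9   4.2] rect [422.2 147.8] [48.  47.6] 81.8
rim (345, array([520.8, 286. ,  37.6]), array([522.7, 284.8]), array([87.6, 94. ]), 65.5)
floor (1273, array([519.9, 284.8,   5.7]), array([520. , 284.1]), array([139.6, 139.8]), 89.9)
ridge (87, array([ 506.6, -282. ,   68.8]), array([ 506.8, -283.2]), array([35.7, 14. ]), 85.0)
block (499, array([ 506.6, -281.9,   46.2]), 
[... 859 characters left out ...]
6 1356 z pct [27. 45. 46. 47. 70.] mean [ 508.6 -294.3   47. ] rect [ 509.7 -287.1] [63.5 73.2] 80.1
side button_b_face 0.43 141 z pct [28. 36. 43. 46. 47.] mean [ 505.9 -315.    41. ] rect [ 506.9 -313.4] [10.7 21.8] 80.1
rim (405, array([522.8, 280.9,  34.8]), array([524.1, 282.2]), array([91.7, 95.4]), 65.8)
floor (496, array([523.1, 281.1,   6.9]), array([520.9, 277.5]), array([126.2, 138.8]), 86.6)
ridge (181, array([ 508.4, -289.6,   68.9]), array([ 508.7, -286.4]), array([36.6, 13.6]), 81.6)
block (1056, array([ 508.3, -291.2,   45.8]), array([ 508.8, -286.2]), array([63.7, 71.9]), 85.1)
deck (2199, array([ 531.7, -303. ,   12.1]), array([ 528.6, -287.4]), array([101.8, 149.8]), 85.5)
```

```bash
cat >> h.py <<'E'
from scipy.spatial.transform import Rotation as Ro
def plan(tgt,jawdeg,verbose=1):
    s=read_state(); R=Ro.from_euler('xyz',s["eef_rot"]).as_matrix(); p=s["eef_pos"]
    a=np.deg2rad(jawdeg); best=None
    for k in (0,1):
        b=a+k*np.pi; z=np.array([np.cos(b),np.sin(b),0]); x=np.array([0,0,-1.]); D=np.stack([x,np.cross(z,x),z],1)
        rv=Ro.from_matrix(R.T@D).as_rotvec()
        print("k",k,"rotvec",rv.round(3),"shift after turn (tool, mm)",(D.T@(np.array(tgt)-p)).round(1),"shift now",(R.T@(np.array(tgt)-p)).round(1))
    print("pos",p.round(1),"jaw yaw",np.rad2deg(np.arctan2(R[1,2],R[0,2])).round(2),"tilt",R[:,0].round(4),"q",s["joints"].round(3),"F",s["wrist_force"].round(2),"gap",round(s["finger_gap"],1),"t",round(s["clock"],2))
E
python3 - <<'E'
from h import *
plan([508,-285,177],84.9)
E
```

```text
k 0 rotvec [-0.206 -0.    -0.   ] shift after turn (tool, mm) [-1.000e-01 -4.189e+02 -7.771e+02] shift now [-1.000e-01 -5.689e+02 -6.751e+02]
k 1 rotvec [ 2.936 -0.     0.   ] shift after turn (tool, mm) [-1.000e-01  4.189e+02  7.771e+02] shift now [-1.000e-01 -5.689e+02 -6.751e+02]
pos [159.8 526.2 176.9] jaw yaw 73.11 tilt [-0. -0. -1.] q [ 1.209  0.3    1.521  0.     1.321 -0.067] F [ 0.36 -0.27 -0.2 ] gap 94.1 t 2.2
```

View pics/top_z.png

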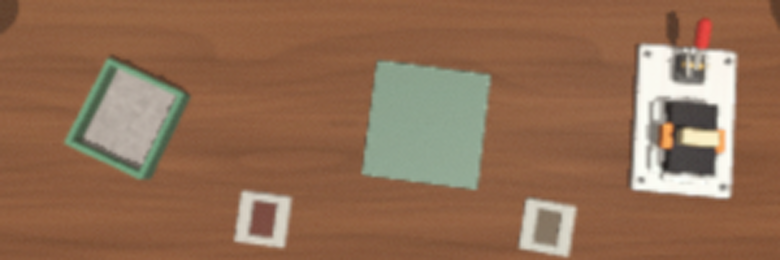

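View pics/side_z.png

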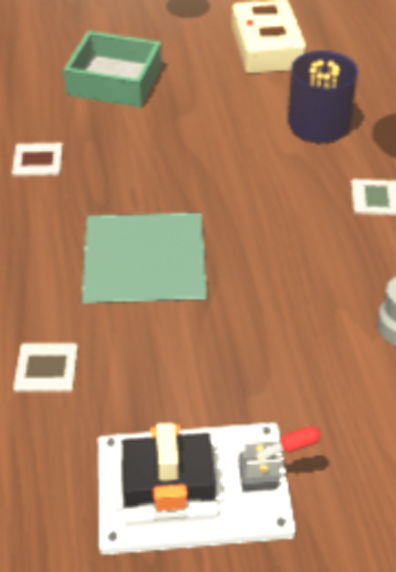

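The zoom confirms that the case's long side runs at yaw of about -24° and the jig's x at about -5°. Now I move above the cap.

>>> play_rows:
  motion: [-0.103, 0, 0, 0, 0, 0, -1, -0.103, 0, 0, 0, 0, 0, -1, 0, 0, 0, 0, -0.023, -0.043, -1, 0, 0, 0, 0, -0.023, -0.043, -1, 0, 0, 0, 0, -0.023, -0.043, -1, 0, 0, 0, 0, -0.023, -0.043, -1, 0, 0, 0, 0, -0.023, -0.043, -1, 0, 0, 0, 0, -0.023, -0.043, -1, 0, 0, 0, 0, -0.023, -0.043, -1, 0, 0, 0, 0, -0.023, -0.043, -1, 0, 0, 0, 0, -0.023, -0.043, -1, 0, 0, 0, 0, -0.023, -0.043, -1, 0, 0, 0, 0, -0.023, -0.043, -1, 0, 0, 0, 0, -0.023, -0.043, -1, 0, 0, 0, 0, -0.023, -0.043, -1, 0, 0, 0, 0, -0.023, -0.043, -1, 0, 0, 0, 0, -0.023, -0.043, -1, 0, 0, 0, 0, -0.023, -0.043, -1, 0, 0, 0, 0, -0.023, -0.043, -1, 0, 0, 0, 0, -0.023, -0.043, -1]
  newtons: 25

```text
clock: 4.2
eef_pos: [516.3, -297.5, 179.6]
eef_rot: [-1.502, 1.56, -0.005]
wrist_force: [0.4, 0.1, 0.9]
finger_gap: 94.0
```

Run:
```python
from h import *
plan([508,-285,177],84.9)
```

```text
k 0 rotvec [0.015 0.001 0.01 ] shift after turn (tool, mm) [ 2.6  9.4 11.7] shift now [ 2.5  9.2 11.8]
k 1 rotvec [-3.126e+00 -1.600e-02  1.000e-03] shift after turn (tool, mm) [  2.6  -9.4 -11.7] shift now [ 2.5  9.2 11.8]
pos [ 516.3 -297.5  179.6] jaw yaw 85.78 tilt [ 1.040e-02 -1.000e-04 -9.999e-01] q [-0.587  0.395  1.388  0.006  1.35  -2.085] F [0.37 0.13 0.92] gap 94.0 t 4.2
```

>>> play_rows:
  motion: [0.015, 0.001, 0.01, 0.003, 0.009, 0.012, -1, 0, 0, 0, 0.03, 0, 0, -1, 0, 0, 0, 0.03, 0, 0, -1, 0, 0, 0, 0.015, 0, 0, -1, 0, 0, 0, 0, 0, 0, -1]

```text
clock: 4.7
eef_pos: [508.7, -290.8, 95.3]
eef_rot: [1.282, 1.568, 2.757]
wrist_force: [-0.2, -0.0, 0.1]
finger_gap: 94.1
```

Run:
```python
from h import *
plan([508,-285,25],84.9)
for n in("top","side"):
    im,d=camera(n); u,v=map(int,px(n,[508,-285,60])); cv2.imwrite(f"pics/{n}1.png",cv2.resize(im[v-75:v+75,u-90:u+90],None,fx=4,fy=4,interpolation=cv2.INTER_CUBIC))
    for t in ("cap_ridge","cap_mid"): 
        for r in place_of(n,t)[:1]: print(n,t,round(r["conf"],2),W(n,r["at"]).round(1))
```

```text
k 0 rotvec [-0.006  0.001 -0.003] shift after turn (tool, mm) [70.3  1.3  5.7] shift now [70.3  1.1  5.6]
k 1 rotvec [ 3.135e+00 -5.000e-03 -1.000e-03] shift after turn (tool, mm) [70.3 -1.3 -5.7] shift now [70.3  1.1  5.6]
pos [ 508.7 -290.8   95.3] jaw yaw 84.53 tilt [-0.0029  0.0012 -1.    ] q [-5.810e-01  4.570e-01  1.503e+00 -1.000e-03  1.185e+00 -2.057e+00] F [-0.16 -0.03  0.06] gap 94.1 t 4.7
top cap_ridge 0.63 [ 508.9 -282.3   56. ]
top cap_mid 0.56 [ 507.8 -285.    41. ]
side cap_ridge 0.65 [ 506.4 -287.    58. ]
side cap_mid 0.87 [ 509.8 -287.2   41.1]
```

View pics/side1.png

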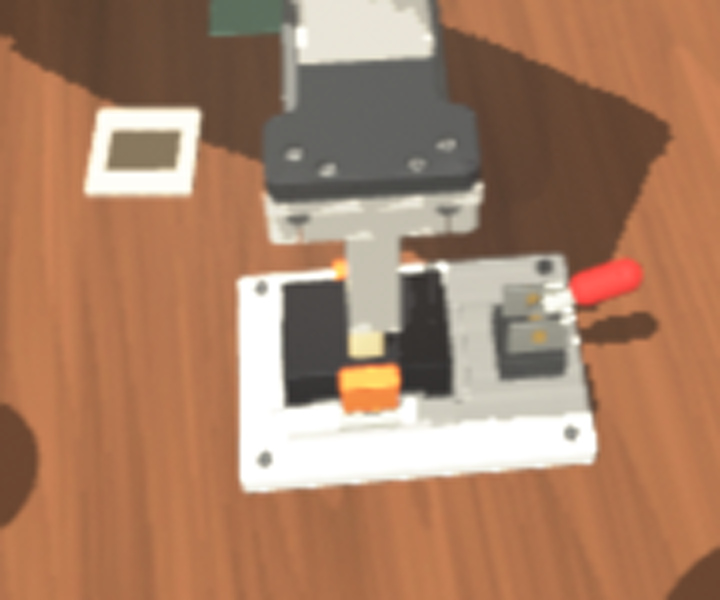

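>>> play_rows:
  motion: [-0.006, 0.001, -0.003, 0, 0.001, 0.0055, -1, 0, 0, 0, 0.015, 0, 0, -1, 0, 0, 0, 0.015, 0, 0, -1, 0, 0, 0, 0, 0, 0, -1, 0, 0, 0, 0, 0, 0, -1]

```text
clock: 5.5
eef_pos: [510.2, -285.4, 67.7]
eef_rot: [-2.064, 1.563, -0.581]
wrist_force: [-0.4, 0.3, 0.2]
finger_gap: 94.0
```

Run:
```python
from h import *
plan([508,-285,25],84.9)
```

```text
k 0 rotvec [ 0.001 -0.004  0.007] shift after turn (tool, mm) [42.7  2.2  0.2] shift now [42.7  2.5  0.4]
k 1 rotvec [-3.141 -0.011 -0.006] shift after turn (tool, mm) [42.7 -2.2 -0.2] shift now [42.7  2.5  0.4]
pos [ 510.2 -285.4   67.7] jaw yaw 84.95 tilt [ 0.0069 -0.0045 -1.    ] q [-0.573  0.479  1.54  -0.     1.114 -2.055] F [-0.38  0.33  0.23] gap 94.0 t 5.5
```

The side picture shows the near finger (~375,270 in the zoom) in line with the ridge (~367,345) and the button (370,390). Descending.

>>> play_rows:
  motion: [0.001, -0.004, 0.007, 0.012, 0.0022, 0, -1, 0, 0, 0, 0.012, 0, 0, -1, 0, 0, 0, 0.009, 0, 0, -1, 0, 0, 0, 0.006, 0, 0, -1, 0, 0, 0, 0, 0, 0, -1, 0, 0, 0, 0, 0, 0, -1]

```text
clock: 6.1
eef_pos: [507.8, -285.3, 25.1]
eef_rot: [0.778, 1.57, 2.259]
wrist_force: [-0.1, 0.5, 0.4]
finger_gap: 93.8
```

Run:
```python
from h import *
plan([508,-285,25],84.9)
```

```text
k 0 rotvec [-0.     0.001 -0.001] shift after turn (tool, mm) [ 0.1 -0.2  0.3] shift now [ 0.1 -0.2  0.3]
k 1 rotvec [ 3.141e+00 -1.000e-03 -1.000e-03] shift after turn (tool, mm) [ 0.1  0.2 -0.3] shift now [ 0.1 -0.2  0.3]
pos [ 507.8 -285.3   25.1] jaw yaw 84.88 tilt [-5.e-04  6.e-04 -1.e+00] q [-0.575  0.535  1.567  0.     1.041 -2.057] F [-0.1   0.54  0.45] gap 93.8 t 6.1
```

>>> play_rows:
  motion: [0, 0, 0, 0, 0, 0, -0.3, 0, 0, 0, 0, 0, 0, -0.3, 0, 0, 0, 0, 0, 0, -0.3, 0, 0, 0, 0, 0, 0, -0.3]
  newtons: 20

```text
clock: 6.5
eef_pos: [508.4, -285.6, 26.3]
eef_rot: [-1.862, 1.57, -0.381]
wrist_force: [0.4, -0.0, -0.5]
finger_gap: 65.4
```

Run:
```python
from h import *
plan([508,-285,25],84.9)
```

```text
k 0 rotvec [-0.    -0.     0.001] shift after turn (tool, mm) [1.3 0.4 0.6] shift now [1.3 0.4 0.6]
k 1 rotvec [3.141e+00 2.000e-03 1.000e-03] shift after turn (tool, mm) [ 1.3 -0.4 -0.6] shift now [1.3 0.4 0.6]
pos [ 508.4 -285.6   26.3] jaw yaw 84.89 tilt [ 1.1e-03 -4.0e-04 -1.0e+00] q [-0.575  0.534  1.566  0.     1.041 -2.057] F [ 0.42 -0.01 -0.49] gap 65.4 t 6.5
```

>>> play_rows:
  motion: [0, 0, 0, 0, 0, 0, 0.1, 0, 0, 0, 0, 0, 0, 0.1, 0, 0, 0, 0, 0, 0, 0.1, 0, 0, 0, 0, 0, 0, 0.1, 0, 0, 0, 0, 0, 0, 0.1]
  newtons: 20

```text
clock: 7.0
eef_pos: [508.5, -285.7, 26.6]
eef_rot: [-1.921, 1.569, -0.44]
wrist_force: [-0.3, 0.5, 0.1]
finger_gap: 42.1
```

Run:
```python
from h import *
plan([508,-285,25],84.9)
n="side"
im,d=camera(n); u,v=map(int,px(n,[508,-285,60])); cv2.imwrite(f"pics/{n}2.png",cv2.resize(im[v-75:v+75,u-90:u+90],None,fx=4,fy=4,interpolation=cv2.INTER_CUBIC))
```

```text
k 0 rotvec [-0.    -0.001  0.002] shift after turn (tool, mm) [1.6 0.6 0.7] shift now [1.6 0.6 0.7]
k 1 rotvec [3.141e+00 2.000e-03 1.000e-03] shift after turn (tool, mm) [ 1.6 -0.6 -0.7] shift now [1.6 0.6 0.7]
pos [ 508.5 -285.7   26.6] jaw yaw 84.89 tilt [ 1.5e-03 -7.0e-04 -1.0e+00] q [-0.575  0.533  1.565  0.     1.041 -2.057] F [-0.27  0.53  0.13] gap 42.1 t 7.0
```

View pics/side2.png

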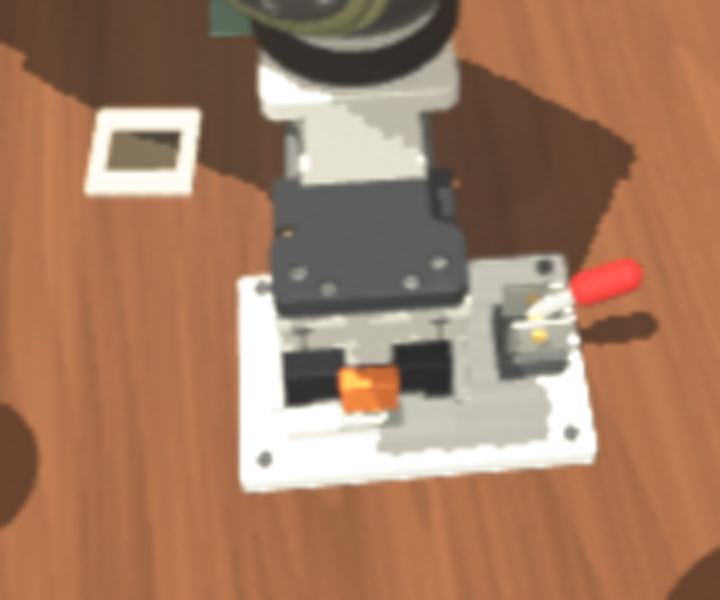

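The gap went to 42 mm without meeting the buttons, and the near button (370,390) shows with no finger in front of it. So the fingers are higher than I assumed. I'll measure where the tips really are.

Run:
```python
from h import *
for n in("side",):
    im,d=camera(n); C=cloud(n,d)
    s=(abs(C[...,0]-508)<45)&(abs(C[...,1]+285)<60)&(d>0)
    # print columns through finger: u for x=508
    for wx in (500,508,514):
      u=int(round(px(n,[wx,-310,50])[0])); 
      print("col",u)
      for v in range(300,365,2): print(v,C[v,u].round(0),im[v,u],end=";")
      print()
```

```text
col 253
300 [ 502. -325.  205.] [211 225 229];302 [ 501. -325.  201.] [211 225 229];304 [ 501. -324.  195.] [149 159 161];306 [ 501. -328.  196.] [93 95 94];308 [ 500. -332.  196.] [93 95 94];310 [ 500. -334.  195.] [92 94 93];312 [ 499. -339.  197.] [93 95 94];314 [ 499. -343.  198.] [93 95 94];316 [ 499. -344.  194.] [92 95 94];318 [ 498. -348.  195.] [93 94 93];320 [ 498. -351.  195.] [93 94 94];322 [ 497. -354.  195.] [93 95 94];324 [ 497. -357.  195.] [93 94 94];326 [ 496. -361.  196.] [93 95 94];328 [ 496. -363.  194.] [93 94 93];330 [ 495. -368.  197.] [93 94 93];332 [ 495. -370.  195.] [91 93 92];334 [ 495. -371.  192.] [71 72 72];336 [ 495. -373.  190.] [76 78 79];338 [ 495. -369.  179.] [167 181 186];340 [ 495. -365.  167.] [172 187 191];342 [ 495. -364.  161.] [172 187 192];344 [ 495. -364.  156.] [193 211 215];346 [ 500. -317.   76.] [178 194 198];348 [ 499. -319.   73.] [195 214 218];350 [ 501. -305.   44.] [132 149 172];352 [ 500. -310.   46.] [ 85 177 255];354 [ 500. -313.   46.] [100 210 255];356 [ 499. -317.   46.] [ 76 156 252];358 [ 499. -317.   40.] [ 66 136 243];
[... 1847 characters left out ...]
 -365.  194.] [93 94 93];330 [ 506. -369.  196.] [93 94 93];332 [ 506. -373.  196.] [94 96 95];334 [ 505. -373.  192.] [68 69 68];336 [ 505. -374.  188.] [ 96 102 103];338 [ 506. -371.  179.] [203 220 223];340 [ 506. -364.  164.] [174 190 194];342 [ 506. -365.  160.] [172 187 192];344 [ 506. -364.  154.] [173 188 192];346 [ 513. -317.   73.] [170 185 189];348 [ 513. -318.   68.] [163 177 182];350 [ 514. -308.   46.] [ 63  84 126];352 [ 513. -312.   46.] [ 55 106 199];354 [ 513. -316.   47.] [ 57 112 209];356 [ 512. -318.   43.] [ 56 113 212];358 [ 512. -317.   36.] [ 55 111 207];360 [ 512. -317.   31.] [ 65 116 204];362 [ 512. -317.   24.] [200 220 224];364 [ 512. -319.   21.] [154 167 168];
```

Run:
```python
from h import *
im,d=camera("top"); C=cloud("top",d); cv2.imwrite("pics/top3.png",im)
s=(abs(C[...,0]-508)<60)&(abs(C[...,1]+285)<100)&(d>0)
print(np.histogram(C[s][:,2],bins=range(0,460,10)))
d=np.load("side0.npy"); C=cloud("side",d); im=cv2.imread("pics/side0.png")
s=(abs(C[...,0]-160)<80)&(abs(C[...,1]-526)<110)&(C[...,2]>60)&(d>0)
print("start: z min pct",np.percentile(C[s][:,2],[0,1,5,50]), C[s][np.argsort(C[s][:,2])[:8]].round(0))
z=np.load("top0.npy"); 
for v in range(0,70,6):
    print([(u,C[v,u].round(0).tolist()) for u in (60,70,80,90)])
plan([508,-285,25],84.9)
```

```text
(array([556, 247,  37,   4,  39,   1,   0,   0,   0,   1,   3,   1,   0,
         0,   4,  14,  29, 170,  32, 503,   0,   0,   0,   0,   0,   0,
         0,   0,   0,   4,  17,  43,  73, 196, 405, 971, 884, 266, 223,
       198, 279, 188, 206, 176,   0]), array([  0,  10,  20,  30,  40,  50,  60,  70,  80,  90, 100, 110, 120,
       130, 140, 150, 160, 170, 180, 190, 200, 210, 220, 230, 240, 250,
       260, 270, 280, 290, 300, 310, 320, 330, 340, 350, 360, 370, 380,
       390, 400, 410, 420, 430, 440, 450]))
start: z min pct [ 60.10070964  63.11802547  77.06983112 308.96534613] [[157. 612.  60.]
 [138. 602.  60.]
 [ 94. 627.  60.]
 [141. 607.  61.]
 [160. 616.  61.]
 [107. 618.  61.]
 [171. 627.  61.]
 [ 85. 634.  61.]]
[(60, [158.0, 485.0, 382.0]), (70, [174.0, 512.0, 373.0]), (80, [178.0, 602.0, 347.0]), (90, [203.0, 604.0, 346.0])]
[(60, [154.0, 485.0, 369.0]), (70, [170.0, 512.0, 360.0]), (80, [179.0, 580.0, 339.0]), (90, [204.0, 579.0, 338.0])]
[(60, [150.0, 486.0, 355.0]), (70, [173.0, 485.0, 354.0]), (80, [186.0, 531.0, 339.0]), (90, [202.0, 571.0, 326.0])]
[(60, [151.0, 467
[... 714 characters left out ...]
, (70, [150.0, 469.0, 259.0]), (80, [-26.0, 1302.0, -71.0]), (90, [175.0, 570.0, 216.0])]
[(60, [-115.0, 1307.0, -94.0]), (70, [146.0, 468.0, 244.0]), (80, [-33.0, 1304.0, -98.0]), (90, [140.0, 708.0, 143.0])]
[(60, [-121.0, 1303.0, -119.0]), (70, [141.0, 469.0, 228.0]), (80, [115.0, 671.0, 141.0]), (90, [145.0, 666.0, 141.0])]
k 0 rotvec [-0.    -0.001  0.002] shift after turn (tool, mm) [1.6 0.6 0.7] shift now [1.6 0.6 0.7]
k 1 rotvec [3.141e+00 2.000e-03 1.000e-03] shift after turn (tool, mm) [ 1.6 -0.6 -0.7] shift now [1.6 0.6 0.7]
pos [ 508.5 -285.7   26.6] jaw yaw 84.88 tilt [ 1.5e-03 -7.0e-04 -1.0e+00] q [-0.575  0.533  1.565  0.     1.041 -2.056] F [-0.38 -0.45  0.43] gap 42.0 t 7.15
```

View pics/top3.png

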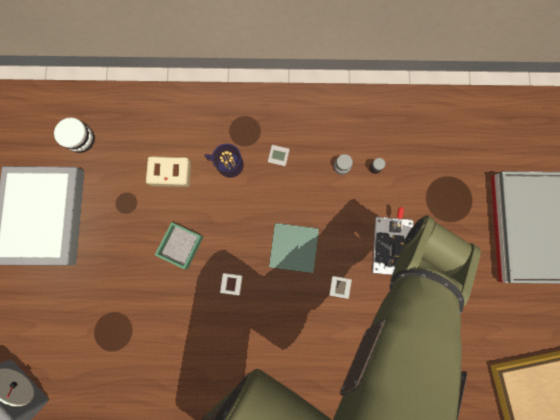

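>>> play_rows:
  motion: [0, 0, 0, -0.02, 0, 0, -0.2, 0, 0, 0, -0.04, 0, 0, -1, 0, 0, 0, -0.045, 0, 0, -1, 0, 0, 0, -0.045, 0, 0, -1, 0, 0, 0, 0, 0, 0, -1, 0, 0, 0, 0, 0, 0, -1, 0, 0, 0, 0, 0, 0, -1]

```text
clock: 7.85
eef_pos: [507.4, -285.0, 180.6]
eef_rot: [0.933, 1.569, 2.415]
wrist_force: [-0.2, 0.0, -0.2]
finger_gap: 92.7
```

Run:
```python
from h import *
plan([508,-285,25],84.9)
n="side"; p=read_state()["eef_pos"]
im,d=camera(n); C=cloud(n,d); np.save("d4.npy",d); cv2.imwrite("i4.png",im)
u,v=map(int,px(n,p)); print(u,v); u0,v0=max(u-70,0),max(v-80,0)
cv2.imwrite(f"pics/{n}4.png",cv2.resize(im[v0:v+50,u0:u+70],None,fx=4,fy=4,interpolation=cv2.INTER_CUBIC))
s=(abs(C[...,0]-p[0])<14)&(abs(C[...,1]-p[1])<75)&(C[...,2]>p[2]-5)&(C[...,2]<p[2]+80)
P=C[s]
for y in range(-370,-210,8):
    q=P[abs(P[:,1]-y)<4]
    if len(q)>1: print(y,len(q),"zmin rel",(np.sort(q[:,2])[:4]-p[2]).round(1))
```

```text
k 0 rotvec [-0.     0.001 -0.001] shift after turn (tool, mm) [ 1.556e+02 -6.000e-01  1.000e-01] shift now [ 1.556e+02 -8.000e-01 -1.000e-01]
k 1 rotvec [ 3.141e+00 -2.000e-03 -1.000e-03] shift after turn (tool, mm) [ 1.556e+02  6.000e-01 -1.000e-01] shift now [ 1.556e+02 -8.000e-01 -1.000e-01]
pos [ 507.4 -285.   180.6] jaw yaw 84.88 tilt [-0.0011  0.001  -1.    ] q [-0.575  0.37   1.42   0.     1.354 -2.056] F [-0.23  0.01 -0.18] gap 92.7 t 7.85
253 288
-346 194 zmin rel [37.5 38.6 38.7 39. ]
-338 86 zmin rel [37.4 37.6 37.6 38.4]
```

View pics/side4.png

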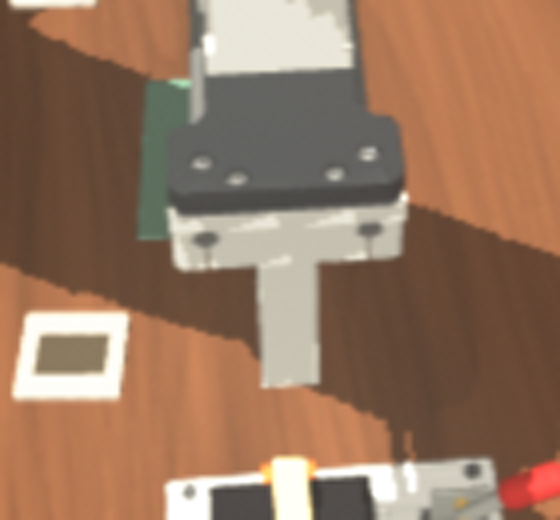

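The fingertips sit about 37 mm above the reported TCP height. It was the same at 94 mm and 42 mm gap, so it is a constant offset. I treat tip z as reported z + 37, go down with a reported z target of about 0, and check.

>>> play_rows:
  motion: [0, 0, 0, 0.04, 0, 0, -1, 0, 0, 0, 0.04, 0, 0, -1, 0, 0, 0, 0.04, 0, 0, -1, 0, 0, 0, 0.03, 0, 0, -1, 0, 0, 0, 0.02, 0, 0, -1, 0, 0, 0, 0.005, 0, 0, -1, 0, 0, 0, 0, 0, 0, -1, 0, 0, 0, 0, 0, 0, -1]

```text
clock: 8.7
eef_pos: [503.0, -282.2, -8.2]
eef_rot: [1.068, 1.558, 2.549]
wrist_force: [0.7, 0.3, -0.7]
finger_gap: 94.1
```

Run:
```python
from h import *
plan([508,-285,-9],84.9)
n="side"; p=read_state()["eef_pos"]
im,d=camera(n); C=cloud(n,d)
u,v=map(int,px(n,[508,-285,60]))
cv2.imwrite(f"pics/{n}5.png",cv2.resize(im[v-65:v+65,u-80:u+80],None,fx=4,fy=4,interpolation=cv2.INTER_CUBIC))
s=(abs(C[...,0]-p[0])<14)&(abs(C[...,1]+342)<10)&(C[...,2]>25)&(C[...,2]<100)
P=C[s]; print(np.sort(P[:,2])[:10].round(1),np.percentile(P[:,0],[2,50,98]),np.median(P[:,1]))
```

```text
k 0 rotvec [-0.     0.006 -0.012] shift after turn (tool, mm) [ 0.8 -5.3 -2.4] shift now [ 0.8 -5.3 -2.4]
k 1 rotvec [ 3.141 -0.018 -0.01 ] shift after turn (tool, mm) [0.8 5.3 2.4] shift now [ 0.8 -5.3 -2.4]
pos [ 503.  -282.2   -8.2] jaw yaw 84.88 tilt [-0.011   0.0074 -0.9999] q [-0.575  0.579  1.588  0.     0.988 -2.056] F [ 0.71  0.33 -0.68] gap 94.1 t 8.7
[29.1 29.6 31.  31.2 31.4 31.5 31.5 31.6 31.8 32. ] [490.08065577 498.92891528 507.36169991] -340.4924266788321
```

View pics/side5.png

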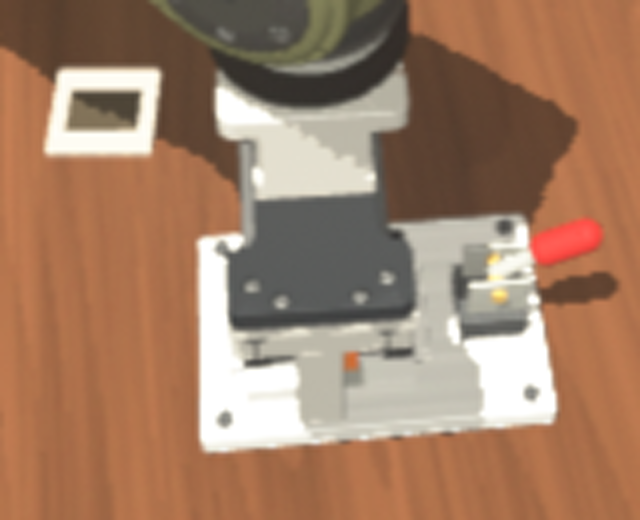

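The near finger (320,390 in the zoom) now hangs beside the orange button (350,365), with its tip at about z 29. Next I correct the small offset and tilt.

>>> play_rows:
  motion: [0, 0.006, -0.012, 0, -0.0053, -0.0024, -1, 0, 0, 0, 0, 0, 0, -1, 0, 0, 0, 0, 0, 0, -1]

```text
clock: 9.05
eef_pos: [509.9, -286.2, -5.3]
eef_rot: [-1.964, 1.565, -0.483]
wrist_force: [0.3, 0.2, -1.2]
finger_gap: 94.3
```

Run:
```python
from h import *
plan([508,-285,-9],84.9)
```

```text
k 0 rotvec [-0.    -0.002  0.006] shift after turn (tool, mm) [3.7 2.  1. ] shift now [3.7 2.1 1.1]
k 1 rotvec [3.141 0.009 0.004] shift after turn (tool, mm) [ 3.7 -2.  -1. ] shift now [3.7 2.1 1.1]
pos [ 509.9 -286.2   -5.3] jaw yaw 84.88 tilt [ 0.0055 -0.0029 -1.    ] q [-5.740e-01  5.790e-01  1.580e+00  1.000e-03  9.760e-01 -2.056e+00] F [ 0.26  0.15 -1.22] gap 94.3 t 9.05
```

>>> play_rows:
  motion: [0, -0.002, 0.005, 0.003, 0.0015, 0.0007, -1, 0, 0, 0, 0, 0, 0, -1, 0, 0, 0, 0, 0, 0, -1]

```text
clock: 9.35
eef_pos: [508.7, -285.5, -7.9]
eef_rot: [-2.098, 1.569, -0.617]
wrist_force: [0.3, -0.7, 0.6]
finger_gap: 93.9
```

Run:
```python
from h import *
plan([508,-285,-9],84.9)
```

```text
k 0 rotvec [-0.    -0.001  0.001] shift after turn (tool, mm) [1.1 0.7 0.4] shift now [1.1 0.7 0.4]
k 1 rotvec [3.141e+00 2.000e-03 1.000e-03] shift after turn (tool, mm) [ 1.1 -0.7 -0.4] shift now [1.1 0.7 0.4]
pos [ 508.7 -285.5   -7.9] jaw yaw 84.88 tilt [ 1.2e-03 -9.0e-04 -1.0e+00] q [-0.574  0.583  1.581 -0.     0.976 -2.056] F [ 0.27 -0.74  0.62] gap 93.9 t 9.35
```

>>> play_rows:
  motion: [0, 0, 0, 0, 0, 0, -0.3, 0, 0, 0, 0, 0, 0, -0.3, 0, 0, 0, 0, 0, 0, -0.3, 0, 0, 0, 0, 0, 0, -0.3, 0, 0, 0, 0, 0, 0, -0.2, 0, 0, 0, 0, 0, 0, -0.2]
  newtons: 20

```text
clock: 9.95
eef_pos: [508.6, -286.2, -7.9]
eef_rot: [-2.417, 1.569, -0.936]
wrist_force: [-0.1, -1.3, 0.1]
finger_gap: 69.2
```

Run:
```python
from h import *
plan([508,-285,-9],84.9)
```

```text
k 0 rotvec [-0.001 -0.002  0.001] shift after turn (tool, mm) [1.1 0.7 1.2] shift now [1.1 0.7 1.2]
k 1 rotvec [3.141e+00 2.000e-03 3.000e-03] shift after turn (tool, mm) [ 1.1 -0.7 -1.2] shift now [1.1 0.7 1.2]
pos [ 508.6 -286.2   -7.9] jaw yaw 84.87 tilt [ 0.0013 -0.0018 -1.    ] q [-5.750e-01  5.830e-01  1.581e+00 -1.000e-03  9.760e-01 -2.056e+00] F [-0.09 -1.27  0.13] gap 69.2 t 9.95
```

>>> play_rows:
  motion: [0, 0, 0, 0, 0, 0, 0.2, 0, 0, 0, 0, 0, 0, 0.2, 0, 0, 0, 0, 0, 0, 0.2, 0, 0, 0, 0, 0, 0, 0.2, 0, 0, 0, 0, 0, 0, 0.2]
  newtons: 20

```text
clock: 10.45
eef_pos: [508.5, -286.2, -8.0]
eef_rot: [-2.472, 1.569, -0.99]
wrist_force: [-0.7, 0.1, 0.5]
finger_gap: 68.8
```

Run:
```python
from h import *
plan([508,-285,-9],84.9)
print(read_state()["moment"])
```

```text
k 0 rotvec [-0.    -0.002  0.001] shift after turn (tool, mm) [1.  0.6 1.1] shift now [1.  0.6 1.1]
k 1 rotvec [3.141e+00 2.000e-03 3.000e-03] shift after turn (tool, mm) [ 1.  -0.6 -1.1] shift now [1.  0.6 1.1]
pos [ 508.5 -286.2   -8. ] jaw yaw 84.88 tilt [ 0.0012 -0.0018 -1.    ] q [-5.750e-01  5.830e-01  1.581e+00 -1.000e-03  9.760e-01 -2.056e+00] F [-0.75  0.08  0.48] gap 68.8 t 10.45
[-0.05233795 -0.05974255 -0.00220606]
```

The fingers stopped at 69 mm, which is the width over the rails' outer faces (70 mm). So the tips are below the rail tops, lower than the outer plates I measured. I open, raise about 13 mm and retry.

>>> play_rows:
  motion: [0, 0, 0, 0, 0, 0, -0.8, 0, 0, 0, 0, 0, 0, -0.8, 0, 0, 0, 0, 0, 0, -0.8, 0, 0, 0, -0.006, 0, 0, -0.8, 0, 0, 0, -0.005, 0, 0.0005, -0.8, 0, 0, 0, 0, 0, 0, -0.8, 0, 0, 0, 0, 0, 0, -0.8]

```text
clock: 11.15
eef_pos: [508.8, -285.4, 4.4]
eef_rot: [-2.312, 1.568, -0.831]
wrist_force: [0.3, 0.3, 0.4]
finger_gap: 84.7
```

Run:
```python
from h import *
plan([508,-285,5],84.9)
```

```text
k 0 rotvec [-0.    -0.002  0.002] shift after turn (tool, mm) [-0.6  0.8  0.3] shift now [-0.6  0.8  0.3]
k 1 rotvec [3.141e+00 3.000e-03 2.000e-03] shift after turn (tool, mm) [-0.6 -0.8 -0.3] shift now [-0.6  0.8  0.3]
pos [ 508.8 -285.4    4.4] jaw yaw 84.89 tilt [ 0.0016 -0.0017 -1.    ] q [-5.740e-01  5.640e-01  1.577e+00 -1.000e-03  9.980e-01 -2.055e+00] F [0.3  0.34 0.4 ] gap 84.7 t 11.15
```

>>> play_rows:
  motion: [0, 0, 0, 0, 0, 0, -0.2, 0, 0, 0, 0, 0, 0, -0.2, 0, 0, 0, 0, 0, 0, -0.2, 0, 0, 0, 0, 0, 0, -0.2, 0, 0, 0, 0, 0, 0, -0.15, 0, 0, 0, 0, 0, 0, -0.15]
  newtons: 20

```text
clock: 11.75
eef_pos: [508.7, -285.4, 4.4]
eef_rot: [-2.337, 1.568, -0.856]
wrist_force: [0.5, 0.7, 0.8]
finger_gap: 54.3
```

Run:
```python
from h import *
plan([508,-285,5],84.9)
print(read_state()["moment"])
```

```text
k 0 rotvec [-0.    -0.002  0.002] shift after turn (tool, mm) [-0.6  0.8  0.4] shift now [-0.6  0.8  0.4]
k 1 rotvec [3.141e+00 3.000e-03 3.000e-03] shift after turn (tool, mm) [-0.6 -0.8 -0.4] shift now [-0.6  0.8  0.4]
pos [ 508.7 -285.4    4.4] jaw yaw 84.89 tilt [ 0.0015 -0.0017 -1.    ] q [-5.740e-01  5.650e-01  1.577e+00 -1.000e-03  9.980e-01 -2.055e+00] F [0.49 0.74 0.77] gap 54.3 t 11.75
[ 0.05651567  0.10294746 -0.03431787]
```

>>> play_rows:
  motion: [0, 0, 0, 0, 0, 0, 0.1, 0, 0, 0, 0, 0, 0, 0.1, 0, 0, 0, 0, 0, 0, 0.1, 0, 0, 0, 0, 0, 0, 0.1]
  newtons: 25

```text
clock: 12.15
eef_pos: [508.8, -285.4, 4.7]
eef_rot: [-2.304, 1.568, -0.823]
wrist_force: [-0.3, 0.5, 1.7]
finger_gap: 49.0
```

Run:
```python
from h import *
plan([508,-285,5],84.9)
print(read_state()["moment"])
n="side"
im,d=camera(n); C=cloud(n,d)
u,v=map(int,px(n,[508,-285,60]))
cv2.imwrite(f"pics/{n}6.png",cv2.resize(im[v-65:v+65,u-80:u+80],None,fx=4,fy=4,interpolation=cv2.INTER_CUBIC))
```

```text
k 0 rotvec [-0.    -0.002  0.002] shift after turn (tool, mm) [-0.3  0.8  0.3] shift now [-0.3  0.8  0.3]
k 1 rotvec [3.141e+00 3.000e-03 3.000e-03] shift after turn (tool, mm) [-0.3 -0.8 -0.3] shift now [-0.3  0.8  0.3]
pos [ 508.8 -285.4    4.7] jaw yaw 84.89 tilt [ 0.0016 -0.0018 -1.    ] q [-5.740e-01  5.640e-01  1.576e+00 -1.000e-03  9.990e-01 -2.055e+00] F [-0.33  0.45  1.72] gap 49.0 t 12.15
[ 0.06987672  0.13166193 -0.04679378]
```

View pics/side6.png

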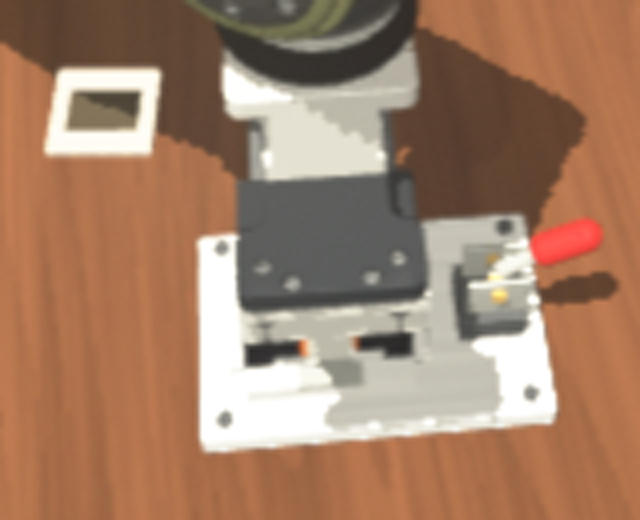

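The gap stopped at about 49–50 mm, which matches both buttons fully in, and the near finger (330,355) covers the button. Lifting gently.

>>> play_rows:
  motion: [0, 0, 0, 0, 0, 0, 0.1, 0, 0, 0, -0.003, 0, 0, 0.1, 0, 0, 0, -0.003, 0, 0, 0.1, 0, 0, 0, -0.003, 0, 0, 0.1, 0, 0, 0, 0, 0, 0, 0.1, 0, 0, 0, 0, 0, 0, 0.1]

```text
clock: 12.8
eef_pos: [508.2, -285.0, 13.5]
eef_rot: [-2.834, 1.57, -1.353]
wrist_force: [0.2, -0.0, -2.1]
finger_gap: 48.7
```

Run:
```python
from h import *
plan([508,-285,5],84.9)
print(read_state()["moment"])
n="side"
im,d=camera(n); C=cloud(n,d)
u,v=map(int,px(n,[508,-285,60]))
cv2.imwrite(f"pics/{n}7.png",cv2.resize(im[v-65:v+65,u-80:u+80],None,fx=4,fy=4,interpolation=cv2.INTER_CUBIC))
```

```text
k 0 rotvec [-0.    -0.001  0.   ] shift after turn (tool, mm) [8.5 0.2 0. ] shift now [8.5 0.2 0. ]
k 1 rotvec [3.141e+00 0.000e+00 1.000e-03] shift after turn (tool, mm) [ 8.5 -0.2 -0. ] shift now [8.5 0.2 0. ]
pos [ 508.2 -285.    13.5] jaw yaw 84.89 tilt [ 2.e-04 -9.e-04 -1.e+00] q [-5.740e-01  5.510e-01  1.573e+00 -1.000e-03  1.017e+00 -2.055e+00] F [ 0.21 -0.01 -2.14] gap 48.7 t 12.8
[-0.00450695 -0.00187338  0.01595118]
```

View pics/side7.png

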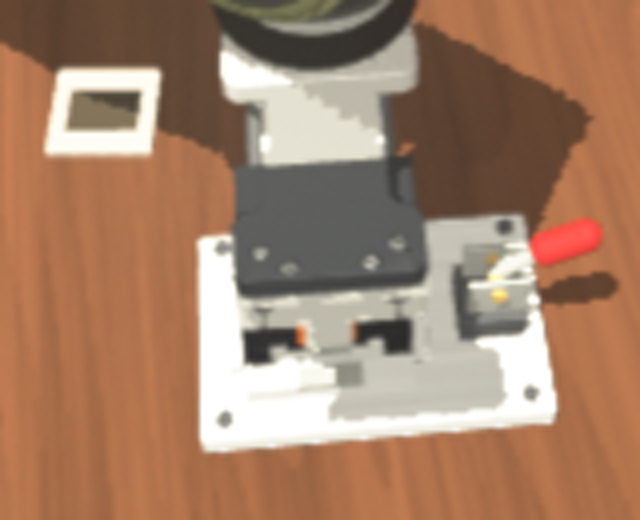

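The cap is off the jig: its wrist load is about -2 N and the feet are clear. I carry it up and over to the pad at about (521,-20).

>>> play_rows:
  motion: [0, 0, 0, -0.01, 0, 0, 0.1, 0, 0, 0, -0.015, 0, 0, 0.1, 0, 0, 0, -0.02, 0, 0, 0.1, 0, 0, 0, -0.02, 0, 0, 0.1, 0, 0, 0, -0.012, 0, 0, 0.1, 0, 0, 0, 0, 0, 0, 0.1]
  newtons: 30

```text
clock: 13.45
eef_pos: [508.5, -285.1, 98.1]
eef_rot: [-2.262, 1.568, -0.781]
wrist_force: [-0.2, 0.1, -2.2]
finger_gap: 48.3
```

Run:
```python
from h import *
plan([521,-20,90],84.9)
```

```text
k 0 rotvec [-0.    -0.002  0.002] shift after turn (tool, mm) [  8.1  11.2 265.2] shift now [  7.6  11.2 265.2]
k 1 rotvec [3.141e+00 3.000e-03 3.000e-03] shift after turn (tool, mm) [   8.1  -11.2 -265.2] shift now [  7.6  11.2 265.2]
pos [ 508.5 -285.1   98.1] jaw yaw 84.89 tilt [ 0.0019 -0.0019 -1.    ] q [-5.740e-01  4.440e-01  1.514e+00 -1.000e-03  1.181e+00 -2.055e+00] F [-0.22  0.14 -2.24] gap 48.3 t 13.45
```

>>> play_rows:
  motion: [0, 0, 0, 0, 0.001, 0.015, 0.1, 0, 0, 0, 0, 0.001, 0.03, 0.1, 0, 0, 0, 0, 0.0015, 0.035, 0.1, 0, 0, 0, 0, 0.0015, 0.035, 0.1, 0, 0, 0, 0, 0.0015, 0.035, 0.1, 0, 0, 0, 0, 0.0015, 0.035, 0.1, 0, 0, 0, 0, 0.001, 0.03, 0.1, 0, 0, 0, 0, 0.001, 0.02, 0.1, 0, 0, 0, 0, 0.001, 0.01, 0.1, 0, 0, 0, 0, 0, 0, 0.1, 0, 0, 0, 0, 0, 0, 0.1]

```text
clock: 14.55
eef_pos: [513.4, -23.6, 90.5]
eef_rot: [1.486, 1.562, 2.968]
wrist_force: [0.1, -0.2, -2.4]
finger_gap: 48.5
```

Run:
```python
from h import *
plan([521,-20,2],84.9)
```

```text
k 0 rotvec [ 0.     0.001 -0.009] shift after turn (tool, mm) [88.5 -7.3  4.2] shift now [88.5 -8.1  4.1]
k 1 rotvec [-3.141e+00  1.400e-02  1.000e-03] shift after turn (tool, mm) [88.5  7.3 -4.2] shift now [88.5 -8.1  4.1]
pos [513.4 -23.6  90.5] jaw yaw 84.92 tilt [-0.009   0.0016 -1.    ] q [-1.170e-01  3.170e-01  1.712e+00  1.000e-03  1.122e+00 -1.600e+00] F [ 0.14 -0.21 -2.35] gap 48.5 t 14.55
```

>>> play_rows:
  motion: [0, 0.001, -0.007, 0.01, -0.004, 0.003, 0.1, 0, 0, 0, 0.02, 0, 0, 0.1, 0, 0, 0, 0.02, 0, 0, 0.1, 0, 0, 0, 0.015, 0, 0, 0.1, 0, 0, 0, 0.007, 0, 0, 0.1, 0, 0, 0, 0, 0, 0, 0.1, 0, 0, 0, 0, 0, 0, 0.1]

```text
clock: 15.25
eef_pos: [518.2, -25.3, 12.9]
eef_rot: [2.477, 1.57, -2.331]
wrist_force: [0.6, -1.1, -1.6]
finger_gap: 48.4
```

Run:
```python
from h import *
plan([521,-20,-4.3],84.9)
n="side"
im,d=camera(n); C=cloud(n,d)
u,v=map(int,px(n,[520,-20,40]))
cv2.imwrite(f"pics/{n}8.png",cv2.resize(im[v-65:v+65,u-80:u+80],None,fx=4,fy=4,interpolation=cv2.INTER_CUBIC))
```

```text
k 0 rotvec [-0.007 -0.001 -0.001] shift after turn (tool, mm) [17.2 -2.3  5.5] shift now [17.2 -2.3  5.6]
k 1 rotvec [ 3.135e+00 -1.000e-03  1.000e-03] shift after turn (tool, mm) [17.2  2.3 -5.5] shift now [17.2 -2.3  5.6]
pos [518.2 -25.3  12.9] jaw yaw 84.53 tilt [-7.e-04 -8.e-04 -1.e+00] q [-1.190e-01  4.330e-01  1.760e+00 -1.000e-03  9.490e-01 -1.594e+00] F [ 0.55 -1.1  -1.62] gap 48.4 t 15.25
```

View pics/side8.png

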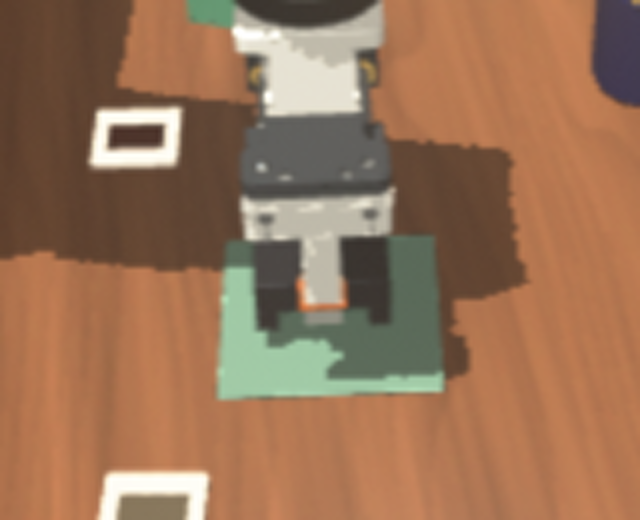

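The cap hangs level over the pad (320,290 in the zoom) with its feet about 17 mm above it.

>>> play_rows:
  motion: [0, 0, 0, 0.005, 0, 0, 0.1, 0, 0, 0, 0.005, 0, 0, 0.1, 0, 0, 0, 0.002, 0, 0, 0.1, 0, 0, 0, 0, 0, 0, 0.1, 0, 0, 0, 0, 0, 0, 0.1]

```text
clock: 15.8
eef_pos: [519.2, -25.5, 1.5]
eef_rot: [-1.948, 1.568, -0.473]
wrist_force: [-0.1, -0.7, -0.9]
finger_gap: 48.5
```

>>> play_rows:
  motion: [0, 0, 0, 0.001, 0, 0, 0.1, 0, 0, 0, 0.001, 0, 0, 0.1, 0, 0, 0, 0.0, 0, 0, 0.1]

```text
clock: 16.1
eef_pos: [519.4, -25.4, -0.4]
eef_rot: [-1.886, 1.568, -0.411]
wrist_force: [-0.1, -0.1, -1.7]
finger_gap: 48.6
```

>>> play_rows:
  motion: [0, 0, 0, 0.001, 0, 0, 0.1, 0, 0, 0, 0.001, 0, 0, 0.1, 0, 0, 0, 0, 0, 0, 0.1]

```text
clock: 16.4
eef_pos: [519.4, -25.4, -2.5]
eef_rot: [-1.871, 1.568, -0.396]
wrist_force: [-0.2, 0.2, -2.4]
finger_gap: 48.4
```

>>> play_rows:
  motion: [0, 0, 0, 0.001, 0, 0, 0.1, 0, 0, 0, 0.0005, 0, 0, 0.1, 0, 0, 0, 0, 0, 0, 0.1]

```text
clock: 16.7
eef_pos: [519.5, -25.4, -4.1]
eef_rot: [-1.873, 1.568, -0.398]
wrist_force: [0.3, -0.0, -1.5]
finger_gap: 48.2
```

Run:
```python
from h import *
plan([521,-20,-4.3],84.9)
n="side"
im,d=camera(n); C=cloud(n,d)
u,v=map(int,px(n,[520,-20,40]))
cv2.imwrite(f"pics/{n}9.png",cv2.resize(im[v-50:v+50,u-65:u+65],None,fx=6,fy=6,interpolation=cv2.INTER_CUBIC))
```

```text
k 0 rotvec [-0.006 -0.001  0.003] shift after turn (tool, mm) [ 0.2 -1.   5.5] shift now [ 0.2 -1.   5.6]
k 1 rotvec [3.135e+00 5.000e-03 2.000e-03] shift after turn (tool, mm) [ 0.2  1.  -5.5] shift now [ 0.2 -1.   5.6]
pos [519.5 -25.4  -4.1] jaw yaw 84.53 tilt [ 0.003  -0.0013 -1.    ] q [-1.190e-01  4.610e-01  1.767e+00 -1.000e-03  9.100e-01 -1.594e+00] F [ 0.29 -0.   -1.48] gap 48.2 t 16.7
```

View pics/side9.png

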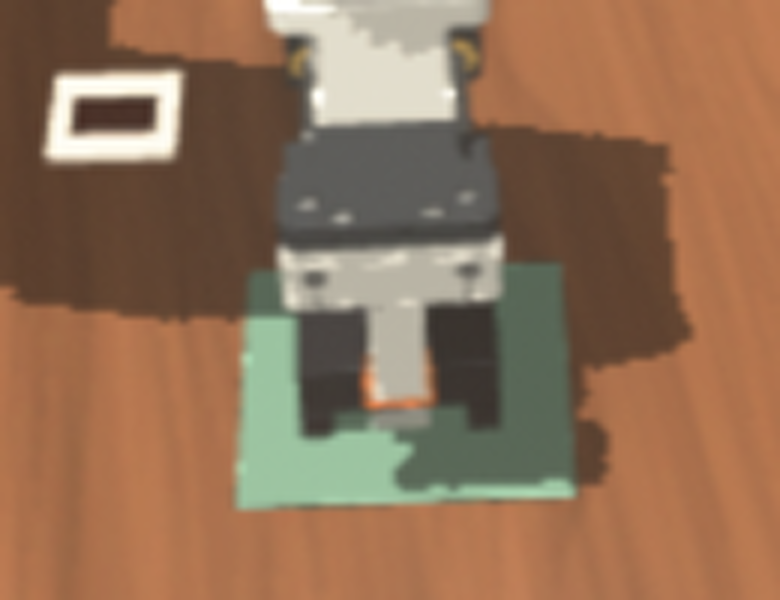

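>>> play_rows:
  motion: [0, 0, 0, 0.001, 0, 0, 0.1, 0, 0, 0, 0, 0, 0, 0.1]

```text
clock: 16.95
eef_pos: [519.9, -25.5, -4.1]
eef_rot: [-1.808, 1.567, -0.332]
wrist_force: [0.5, -0.1, -1.1]
finger_gap: 48.5
```

>>> play_rows:
  motion: [0, 0, 0, 0.001, 0, 0, 0.1, 0, 0, 0, 0, 0, 0, 0.1]

```text
clock: 17.15
eef_pos: [520.3, -25.5, -4.1]
eef_rot: [-1.776, 1.566, -0.301]
wrist_force: [-1.3, 0.4, -1.3]
finger_gap: 48.3
```

Height stopped at -4.1 as predicted (-4.3), so the feet are on the pad. Releasing.

>>> play_rows:
  motion: [0, 0, 0, 0, 0, 0, -0.1, 0, 0, 0, 0, 0, 0, -0.3, 0, 0, 0, 0, 0, 0, -0.7, 0, 0, 0, 0, 0, 0, -0.7, 0, 0, 0, 0, 0, 0, -0.8, 0, 0, 0, 0, 0, 0, -0.8, 0, 0, 0, -0.02, 0, 0, -0.8, 0, 0, 0, -0.04, 0, 0, -0.8, 0, 0, 0, -0.04, 0, 0, -0.8, 0, 0, 0, -0.04, 0, 0, -0.8, 0, 0, 0, 0, 0, 0, -0.8]

```text
clock: 18.25
eef_pos: [519.0, -25.3, 140.0]
eef_rot: [-1.88, 1.568, -0.405]
wrist_force: [0.0, 0.2, -0.3]
finger_gap: 84.8
```

Run:
```python
from h import *
plan([521,-25,90],-5.5)
for n in("side","top"):
    im,d=camera(n); C=cloud(n,d)
    u,v=map(int,px(n,[520,-20,40]))
    cv2.imwrite(f"pics/{n}10.png",cv2.resize(im[v-50:v+50,u-65:u+65],None,fx=6,fy=6,interpolation=cv2.INTER_CUBIC))
    for t in ("cap_ridge","cap_mid","cap"): 
        for r in place_of(n,t)[:1]: print(n,t,round(r["conf"],2),W(n,r["at"]).round(1))
    def band(cx,cy,rad,z0,z1):
        s=(abs(C[...,0]-cx)<rad)&(abs(C[...,1]-cy)<rad)&(C[...,2]>z0)&(C[...,2]<z1)&(d>0)
        P=C[s]; 
        if len(P)<5: return None
        R=cv2.minAreaRect(P[:,:2].astype(np.float32)); return len(P),np.round(P.mean(0),1),np.round(R[0],1),np.round(R[1],1),round(R[2],1)
    print("ridge",band(520,-25,40,52,70)); print("block",band(520,-25,45,32,44))
```

```text
k 0 rotvec [1.571 0.002 0.003] shift after turn (tool, mm) [50.   0.4  1.9] shift now [50.1 -1.8  0.5]
k 1 rotvec [-1.57  -0.003  0.002] shift after turn (tool, mm) [50.  -0.4 -1.9] shift now [50.1 -1.8  0.5]
pos [519.  -25.3 140. ] jaw yaw 84.53 tilt [ 0.003  -0.0013 -1.    ] q [-1.190e-01  2.650e-01  1.655e+00 -1.000e-03  1.219e+00 -1.594e+00] F [ 0.01  0.22 -0.28] gap 84.8 t 18.25
side cap_ridge 0.56 [521.1 -26.1  51.3]
side cap_mid 0.74 [519.1 -25.1  28.8]
side cap 0.84 [522.7 -21.3   3.6]
ridge (97, array([520. , -29. ,  60.2]), array([520.5, -25.9]), array([38.1, 12.9]), 82.9)
block (531, array([520. , -30.2,  36.9]), array([520.9, -25.6]), array([65., 71.]), 84.3)
top cap_ridge 0.6 [520.7 -26.4  44.6]
top cap_mid 0.73 [ 7.784e+02  2.360e+01 -3.000e-01]
top cap 0.6 [523.  -28.5   2.9]
ridge None
block (21, array([486.1,  -9.4,  37.6]), array([485.5, -19.9]), array([47.3,  5.3]), 84.8)
```

View pics/side10.png

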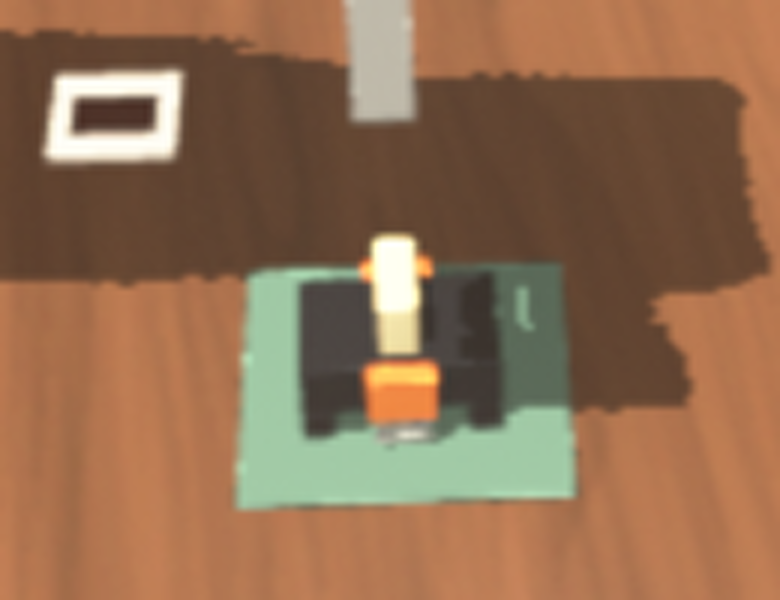

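The cap stands upright on the pad (400,340 in the zoom) with both buttons out. Turning 90° for the ridge.

>>> play_rows:
  motion: [0.12, 0, 0, 0, 0, 0, -0.4, 0.14, 0, 0, 0, 0, 0, -0.4, 0.14, 0, 0, 0, 0, 0, -0.4, 0.14, 0, 0, 0, 0, 0, -0.4, 0.14, 0, 0, 0, 0, 0, -0.4, 0.14, 0, 0, 0, 0, 0, -0.4, 0.14, 0, 0, 0, 0, 0, -0.4, 0.14, 0, 0, 0, 0, 0, -0.4, 0.14, 0, 0, 0, 0, 0, -0.4, 0.14, 0, 0, 0, 0, 0, -0.4, 0.13, 0, 0, 0, 0, 0, -0.4, 0, 0, 0, 0, 0, 0, -0.4, 0, 0, 0, 0, 0, 0, -0.4]

```text
clock: 19.95
eef_pos: [513.8, -24.7, 125.9]
eef_rot: [-3.121, 1.551, 3.07]
wrist_force: [-0.3, 0.1, 0.4]
finger_gap: 66.1
```

Run:
```python
from h import *
plan([520.5,-25.5,18],-5.5)
```

```text
k 0 rotvec [ 0.003 -0.02   0.   ] shift after turn (tool, mm) [ 1.079e+02 -1.000e-01  6.800e+00] shift now [ 1.078e+02 -1.000e-01  8.900e+00]
k 1 rotvec [-3.138e+00 -1.000e-03 -3.100e-02] shift after turn (tool, mm) [ 1.079e+02  1.000e-01 -6.800e+00] shift now [ 1.078e+02 -1.000e-01  8.900e+00]
pos [513.8 -24.7 125.9] jaw yaw -5.31 tilt [-0.02    0.0014 -0.9998] q [-1.190e-01  2.830e-01  1.667e+00 -1.000e-03  1.212e+00 -2.600e-02] F [-0.3   0.09  0.36] gap 66.1 t 19.95
```

>>> play_rows:
  motion: [0.003, -0.017, 0, 0, 0, 0.006, -0.4, 0, 0, 0, 0.015, 0, 0, -0.4, 0, 0, 0, 0.02, 0, 0, -0.4, 0, 0, 0, 0.015, 0, 0, -0.4, 0, 0, 0, 0.005, 0, 0, -0.4, 0, 0, 0, 0, 0, 0, -0.4, 0, 0, 0, 0, 0, 0, -0.4]

```text
clock: 20.65
eef_pos: [522.2, -25.5, 69.6]
eef_rot: [-0.154, 1.567, -0.235]
wrist_force: [0.7, 0.2, 0.4]
finger_gap: 66.0
```

Run:
```python
from h import *
plan([520.5,-25.5,18],-5.5)
```

```text
k 0 rotvec [0.016 0.003 0.001] shift after turn (tool, mm) [51.6 -0.1 -1.7] shift now [51.6 -0.1 -1.8]
k 1 rotvec [-3.126e+00 -1.000e-03  5.000e-03] shift after turn (tool, mm) [51.6  0.1  1.7] shift now [51.6 -0.1 -1.8]
pos [522.2 -25.5  69.6] jaw yaw -4.61 tilt [ 3.4e-03 -8.0e-04 -1.0e+00] q [-0.119  0.354  1.716 -0.     1.068 -0.038] F [0.71 0.19 0.44] gap 66.0 t 20.65
```

>>> play_rows:
  motion: [0.016, 0.002, 0, 0.01, 0, -0.0015, -0.4, 0, 0, 0, 0.015, 0, 0, -0.4, 0, 0, 0, 0.012, 0, 0, -0.4, 0, 0, 0, 0.005, 0, 0, -0.4, 0, 0, 0, 0, 0, 0, -0.4, 0, 0, 0, 0, 0, 0, -0.4]

```text
clock: 21.25
eef_pos: [521.9, -25.6, 26.9]
eef_rot: [-0.108, 1.566, -0.206]
wrist_force: [-0.7, 0.8, 0.3]
finger_gap: 66.0
```

Run:
```python
from h import *
plan([520.5,-25.5,18],-5.5)
n="side"
im,d=camera(n)
u,v=map(int,px(n,[520,-20,40]))
cv2.imwrite(f"pics/{n}11.png",cv2.resize(im[v-50:v+50,u-65:u+65],None,fx=6,fy=6,interpolation=cv2.INTER_CUBIC))
```

```text
k 0 rotvec [-0.002  0.005  0.001] shift after turn (tool, mm) [ 8.9 -0.  -1.4] shift now [ 8.9 -0.  -1.5]
k 1 rotvec [ 3.139e+00  1.000e-03 -8.000e-03] shift after turn (tool, mm) [8.9 0.  1.4] shift now [ 8.9 -0.  -1.5]
pos [521.9 -25.6  26.9] jaw yaw -5.64 tilt [ 0.0051 -0.0011 -1.    ] q [-1.190e-01  4.150e-01  1.747e+00 -1.000e-03  9.740e-01 -2.000e-02] F [-0.66  0.75  0.29] gap 66.0 t 21.25
```

View pics/side11.png

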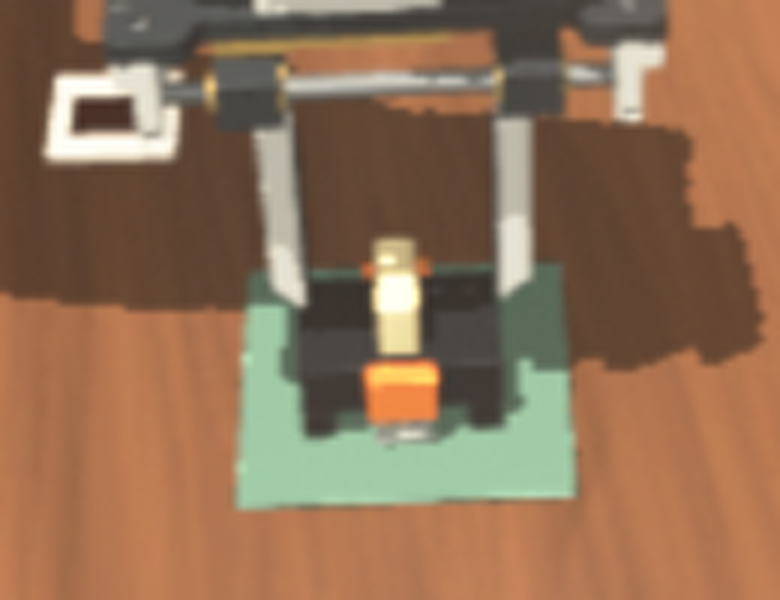

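The fingers straddle the ridge (left tip 303,303, right tip 500,293). They end in a bevel whose inner edge is lowest, which explains the offset. Measuring the inner tips on a ray.

Run:
```python
from h import *
n="side"; c=camera_params(n); T=np.array(c["T"]); u,v=map(int,px(n,[520,-20,40]))
for (a,b) in ((303,305),(500,296)):
    q=np.array([((u-65+a/6)-c["cx"])/c["fx"],((v-50+b/6)-c["cy"])/c["fy"],1]); w=T[:3,:3]@q; o=T[:3,3]
    for y in (-34,): t=(y-o[1])/w[1]; print((o+t*w).round(1))
```

```text
[486.8 -34.   58.1]
[556.3 -34.   51.4]
```

>>> play_rows:
  motion: [0, 0.004, 0, 0.005, 0, -0.001, -0.4, 0, 0, 0, 0.004, 0, 0, -0.4, 0, 0, 0, 0, 0, 0, -0.4, 0, 0, 0, 0, 0, 0, -0.4]

```text
clock: 21.7
eef_pos: [521.5, -25.6, 18.2]
eef_rot: [-0.224, 1.568, -0.322]
wrist_force: [-0.9, -0.8, -1.1]
finger_gap: 65.8
```

Run:
```python
from h import *
plan([520.5,-25.5,16],-5.5)
```

```text
k 0 rotvec [-0.002  0.003  0.001] shift after turn (tool, mm) [ 2.2 -0.  -1. ] shift now [ 2.2 -0.  -1. ]
k 1 rotvec [ 3.139e+00  1.000e-03 -4.000e-03] shift after turn (tool, mm) [2.2 0.  1. ] shift now [ 2.2 -0.  -1. ]
pos [521.5 -25.6  18.2] jaw yaw -5.64 tilt [ 2.5e-03 -8.0e-04 -1.0e+00] q [-1.190e-01  4.290e-01  1.751e+00 -1.000e-03  9.590e-01 -2.000e-02] F [-0.93 -0.77 -1.14] gap 65.8 t 21.7
```

Close on the ridge at a moderate pace, with 15 N.

>>> play_rows:
  motion: [0, 0.002, 0, 0.002, 0, -0.001, -0.2, 0, 0, 0, 0, 0, 0, 0.2, 0, 0, 0, 0, 0, 0, 0.5, 0, 0, 0, 0, 0, 0, 0.6, 0, 0, 0, 0, 0, 0, 0.65, 0, 0, 0, 0, 0, 0, 0.7, 0, 0, 0, 0, 0, 0, 0.85, 0, 0, 0, 0, 0, 0, 0.85, 0, 0, 0, 0, 0, 0, 0.85]
  newtons: 15

```text
clock: 22.6
eef_pos: [520.6, -25.5, 16.3]
eef_rot: [-0.609, 1.57, -0.707]
wrist_force: [-0.1, -0.5, -0.3]
finger_gap: 13.8
```

Run:
```python
from h import *
plan([520.5,-25.5,16],-5.5)
n="side"
im,d=camera(n)
u,v=map(int,px(n,[520,-20,40]))
cv2.imwrite(f"pics/{n}12.png",cv2.resize(im[v-50:v+50,u-65:u+65],None,fx=6,fy=6,interpolation=cv2.INTER_CUBIC))
```

```text
k 0 rotvec [-0.002  0.001  0.001] shift after turn (tool, mm) [ 0.3 -0.  -0.1] shift now [ 0.3 -0.  -0.1]
k 1 rotvec [ 3.139e+00  1.000e-03 -1.000e-03] shift after turn (tool, mm) [0.3 0.  0.1] shift now [ 0.3 -0.  -0.1]
pos [520.6 -25.5  16.3] jaw yaw -5.64 tilt [ 8.e-04 -7.e-04 -1.e+00] q [-1.190e-01  4.310e-01  1.753e+00 -1.000e-03  9.560e-01 -2.000e-02] F [-0.07 -0.52 -0.31] gap 13.8 t 22.6
```

View pics/side12.png

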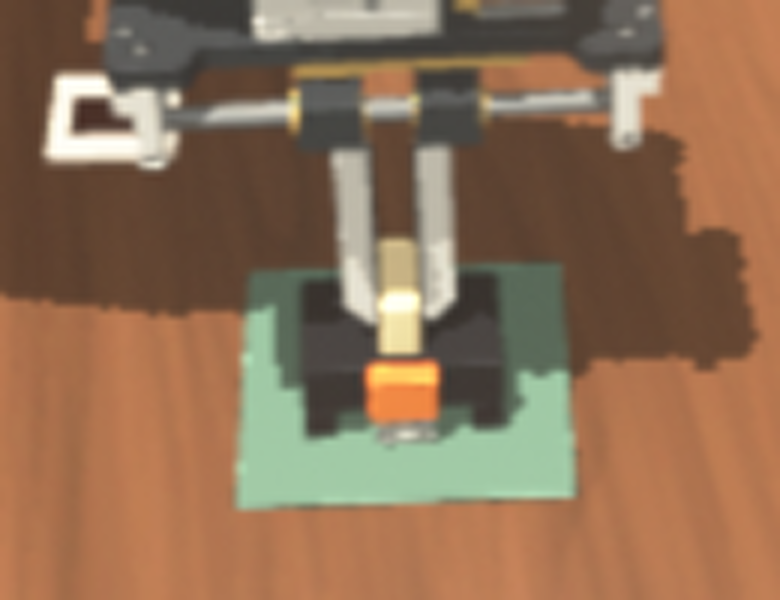

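The ridge (398,300) is held squarely: gap 13.8 mm, buttons untouched. Lifting.

>>> play_rows:
  motion: [0, 0, 0, 0, 0, 0, 0.95, 0, 0, 0, -0.005, 0, 0, 0.95, 0, 0, 0, -0.01, 0, 0, 0.95, 0, 0, 0, -0.02, 0, 0, 0.95, 0, 0, 0, -0.02, 0, 0, 0.95, 0, 0, 0, -0.02, 0, 0, 0.95, 0, 0, 0, -0.008, 0, 0, 0.95, 0, 0, 0, 0, 0, 0, 0.95, 0, 0, 0, 0, 0, 0, 0.95]
  newtons: 30

```text
clock: 23.55
eef_pos: [519.7, -25.3, 104.7]
eef_rot: [-1.584, 1.57, -1.682]
wrist_force: [-0.5, 0.2, -1.6]
finger_gap: 14.1
```

Run:
```python
from h import *
plan([523.4,283.3,100],-24.3)
n="side"
im,d=camera(n)
u,v=map(int,px(n,[520,-20,100]))
cv2.imwrite(f"pics/{n}13.png",cv2.resize(im[v-50:v+50,u-65:u+65],None,fx=6,fy=6,interpolation=cv2.INTER_CUBIC))
```

```text
k 0 rotvec [0.326 0.    0.001] shift after turn (tool, mm) [   4.7  282.8 -123.7] shift now [  4.5 307.5 -26.7]
k 1 rotvec [-2.816e+00 -1.000e-03  0.000e+00] shift after turn (tool, mm) [   4.7 -282.8  123.7] shift now [  4.5 307.5 -26.7]
pos [519.7 -25.3 104.7] jaw yaw -5.64 tilt [-1.e-04 -6.e-04 -1.e+00] q [-1.190e-01  3.070e-01  1.689e+00 -1.000e-03  1.146e+00 -2.000e-02] F [-0.48  0.23 -1.56] gap 14.1 t 23.55
```

View pics/side13.png

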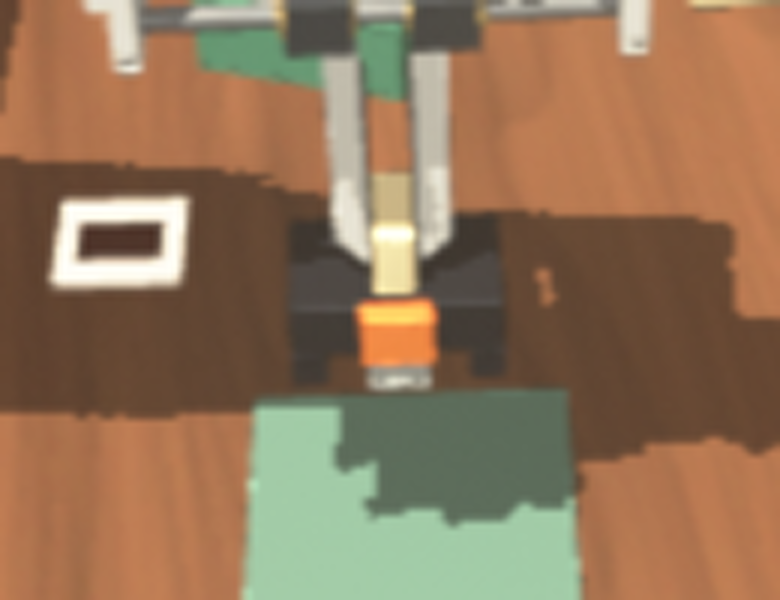

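The cap (400,300) is held level in the air with the buttons out. Next I turn +0.326 and carry it to the case.

>>> play_rows:
  motion: [0.08, 0, 0, 0, 0, 0, 0.95, 0.08, 0, 0, 0, 0, 0, 0.95, 0.08, 0, 0, 0, 0, 0, 0.95, 0.08, 0, 0, 0, 0, 0, 0.95, 0, 0, 0, 0, 0, 0, 0.95, 0, 0, 0, 0, 0.01, -0.0045, 0.95, 0, 0, 0, 0, 0.02, -0.009, 0.95, 0, 0, 0, 0, 0.032, -0.014, 0.95, 0, 0, 0, 0, 0.032, -0.014, 0.95, 0, 0, 0, 0, 0.032, -0.014, 0.95, 0, 0, 0, 0, 0.032, -0.014, 0.95, 0, 0, 0, 0, 0.032, -0.014, 0.95, 0, 0, 0, 0, 0.025, -0.011, 0.95, 0, 0, 0, 0, 0.018, -0.008, 0.95, 0, 0, 0, 0, 0.01, -0.004, 0.95, 0, 0, 0, 0, 0, 0, 0.95, 0, 0, 0, 0, 0, 0, 0.95]

```text
clock: 25.3
eef_pos: [514.8, 256.5, 94.8]
eef_rot: [-2.712, 1.555, -3.117]
wrist_force: [-0.5, 0.1, -2.1]
finger_gap: 13.9
```

Run:
```python
from h import *
plan([523.4,283.3,80],-24.3)
```

```text
k 0 rotvec [ 0.019 -0.014  0.007] shift after turn (tool, mm) [14.8 28.  -3.2] shift now [14.7 28.1 -2.5]
k 1 rotvec [-3.123 -0.01  -0.022] shift after turn (tool, mm) [ 14.8 -28.    3.2] shift now [14.7 28.1 -2.5]
pos [514.8 256.5  94.8] jaw yaw -23.22 tilt [-1.540e-02 -4.000e-04 -9.999e-01] q [0.396 0.442 1.526 0.006 1.188 0.798] F [-0.54  0.06 -2.14] gap 13.9 t 25.3
```

>>> play_rows:
  motion: [0.018, -0.012, 0.006, 0, 0.009, -0.001, 0.95, 0, 0, 0, 0, 0.009, -0.001, 0.95, 0, 0, 0, 0, 0.006, 0, 0.95, 0, 0, 0, 0, 0, 0, 0.95, 0, 0, 0, 0, 0, 0, 0.95]

```text
clock: 25.8
eef_pos: [523.7, 277.0, 94.7]
eef_rot: [-2.584, 1.568, -3.009]
wrist_force: [0.2, -1.4, -1.1]
finger_gap: 14.3
```

Run:
```python
from h import *
plan([523.4,283.3,80],-24.3)
```

```text
k 0 rotvec [-0.001 -0.003  0.002] shift after turn (tool, mm) [14.7  5.6 -2.9] shift now [14.7  5.7 -2.9]
k 1 rotvec [3.141e+00 2.000e-03 4.000e-03] shift after turn (tool, mm) [14.7 -5.6  2.9] shift now [14.7  5.7 -2.9]
pos [523.7 277.   94.7] jaw yaw -24.34 tilt [-2.9e-03 -4.0e-04 -1.0e+00] q [4.240e-01 4.710e-01 1.483e+00 1.000e-03 1.190e+00 8.490e-01] F [ 0.25 -1.35 -1.05] gap 14.3 t 25.8
```

>>> play_rows:
  motion: [0, -0.002, 0.001, 0.008, 0.005, -0.0025, 0.95, 0, 0, 0, 0.008, 0, 0, 0.95, 0, 0, 0, 0.008, 0, 0, 0.95, 0, 0, 0, 0, 0, 0, 0.95, 0, 0, 0, 0, 0, 0, 0.95, 0, 0, 0, 0, 0, 0, 0.95]

```text
clock: 26.4
eef_pos: [523.0, 282.0, 67.6]
eef_rot: [-2.232, 1.568, -2.657]
wrist_force: [0.9, 0.1, -2.2]
finger_gap: 13.7
```

Run:
```python
from h import *
plan([523.4,283.3,60],-24.3)
for n in("side","top"):
    im,d=camera(n); C=cloud(n,d)
    u,v=map(int,px(n,[520,280,50])); v=max(v,50)
    cv2.imwrite(f"pics/{n}14.png",cv2.resize(im[v-50:v+50,u-65:u+65],None,fx=6,fy=6,interpolation=cv2.INTER_CUBIC))
    for t in ("cap_mid","case_floor","cap_ridge"):
        for r in place_of(n,t)[:2]: print(n,t,round(r["conf"],2),W(n,r["at"]).round(1))
```

```text
k 0 rotvec [-0.001 -0.002  0.002] shift after turn (tool, mm) [ 7.6  1.4 -0.2] shift now [ 7.6  1.4 -0.2]
k 1 rotvec [3.141e+00 3.000e-03 2.000e-03] shift after turn (tool, mm) [ 7.6 -1.4  0.2] shift now [ 7.6  1.4 -0.2]
pos [523.  282.   67.6] jaw yaw -24.35 tilt [-0.0023 -0.0012 -1.    ] q [ 0.433  0.505  1.501 -0.     1.138  0.858] F [ 0.88  0.05 -2.23] gap 13.7 t 26.4
side cap_mid 0.79 [524.7 280.2  77.8]
side case_floor 0.56 [508.4 256.6  83.4]
side case_floor 0.55 [518.7 282.8   7.6]
side cap_ridge 0.63 [524.  286.3 104.2]
top cap_mid 0.76 [521.6 286.5  88.8]
top case_floor 0.63 [525.9 282.9   9.8]
top case_floor 0.52 [521.4 285.8 102.7]
top cap_ridge 0.17 [422.7 144.2  -1.7]
```

View pics/side14.png

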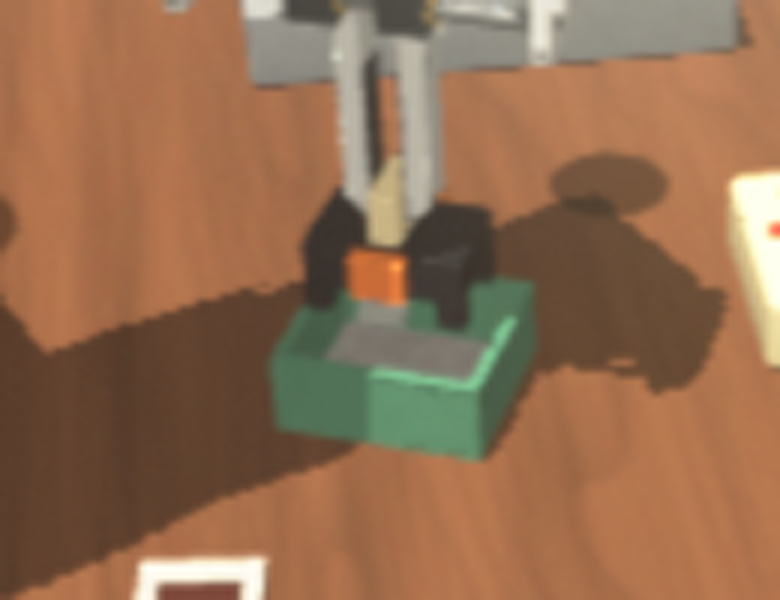

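View pics/top14.png

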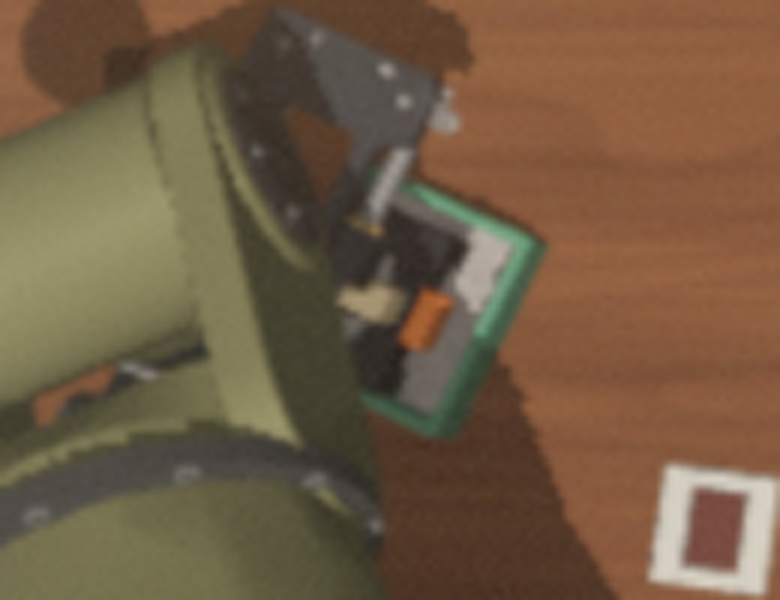

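Both pictures show the cap over the case, parallel to its walls. In the top view the button (427,320) is inside the wall (480,330). Lowering with a shift of about 1.3 mm in tool y.

>>> play_rows:
  motion: [0, -0.001, 0.001, 0.006, 0.001, 0, 0.95, 0, 0, 0, 0.006, 0, 0, 0.95, 0, 0, 0, 0.006, 0, 0, 0.95, 0, 0, 0, 0.003, 0, 0, 0.95, 0, 0, 0, 0, 0, 0, 0.95, 0, 0, 0, 0, 0, 0, 0.95]

```text
clock: 27.4
eef_pos: [523.1, 282.9, 44.1]
eef_rot: [-2.16, 1.569, -2.585]
wrist_force: [0.3, 0.2, -1.8]
finger_gap: 13.8
```

Run:
```python
from h import *
plan([523.4,283.3,18.3],-24.3)
for n in("side","top"):
    im,d=camera(n)
    u,v=map(int,px(n,[520,280,30])); v=max(v,50)
    cv2.imwrite(f"pics/{n}15.png",cv2.resize(im[v-45:v+45,u-50:u+50],None,fx=6,fy=6,interpolation=cv2.INTER_CUBIC))
```

```text
k 0 rotvec [-0.001 -0.001  0.001] shift after turn (tool, mm) [25.8  0.4  0.1] shift now [25.8  0.5  0.1]
k 1 rotvec [3.141e+00 2.000e-03 2.000e-03] shift after turn (tool, mm) [25.8 -0.4 -0.1] shift now [25.8  0.5  0.1]
pos [523.1 282.9  44.1] jaw yaw -24.35 tilt [-1.5e-03 -9.0e-04 -1.0e+00] q [ 0.434  0.535  1.516 -0.     1.092  0.859] F [ 0.27  0.2  -1.8 ] gap 13.8 t 27.4
```

View pics/side15.png

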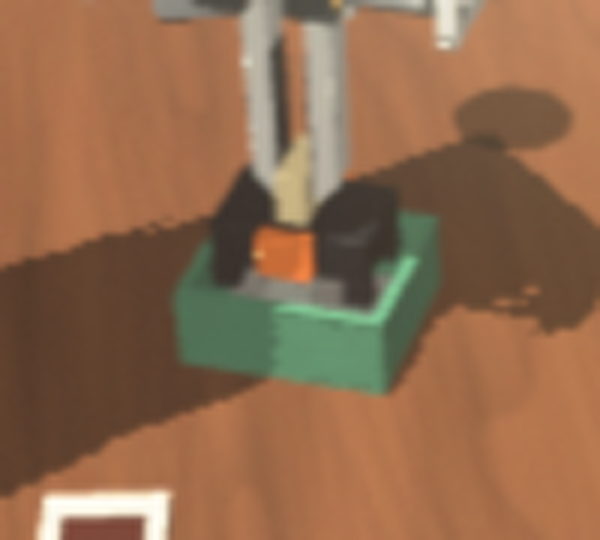

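View pics/top15.png

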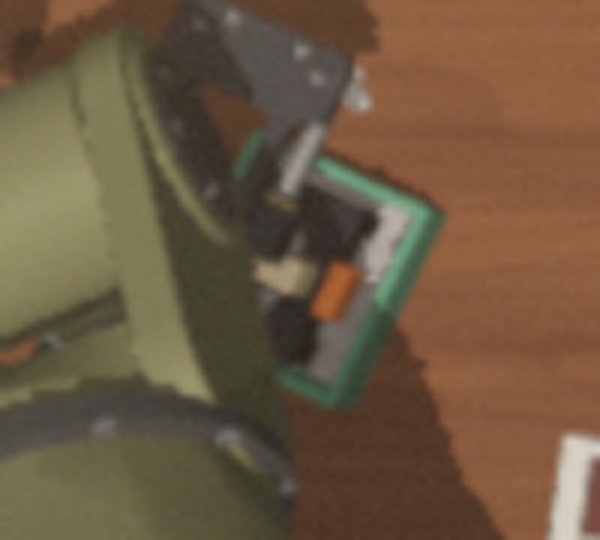

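The feet are now just below the rim and inside the walls on all visible sides, with no contact force. Continuing down.

>>> play_rows:
  motion: [0, 0, 0, 0.006, 0, 0, 0.95, 0, 0, 0, 0.006, 0, 0, 0.95, 0, 0, 0, 0.004, 0, 0, 0.95, 0, 0, 0, 0.003, 0, 0, 0.95, 0, 0, 0, 0, 0, 0, 0.95, 0, 0, 0, 0, 0, 0, 0.95]

```text
clock: 28.1
eef_pos: [523.2, 283.0, 23.7]
eef_rot: [-2.133, 1.569, -2.558]
wrist_force: [-0.5, -0.4, -1.7]
finger_gap: 13.8
```

Run:
```python
from h import *
plan([523.4,283.3,18.3],-24.3)
```

```text
k 0 rotvec [-0.001 -0.001  0.001] shift after turn (tool, mm) [5.4 0.4 0. ] shift now [5.4 0.4 0. ]
k 1 rotvec [3.141e+00 2.000e-03 1.000e-03] shift after turn (tool, mm) [ 5.4 -0.4 -0. ] shift now [5.4 0.4 0. ]
pos [523.2 283.   23.7] jaw yaw -24.35 tilt [-1.1e-03 -7.0e-04 -1.0e+00] q [ 0.434  0.561  1.528 -0.     1.053  0.859] F [-0.48 -0.45 -1.7 ] gap 13.8 t 28.1
```

>>> play_rows:
  motion: [0, 0, 0, 0.0015, 0, 0, 0.95, 0, 0, 0, 0.001, 0, 0, 0.95, 0, 0, 0, 0.0005, 0, 0, 0.95, 0, 0, 0, 0, 0, 0, 0.95]

```text
clock: 28.5
eef_pos: [523.4, 283.1, 20.8]
eef_rot: [-1.945, 1.57, -2.37]
wrist_force: [-0.4, -1.0, -1.7]
finger_gap: 13.9
```

>>> play_rows:
  motion: [0, 0, 0, 0.001, 0, 0, 0.95, 0, 0, 0, 0, 0, 0, 0.95, 0, 0, 0, 0, 0, 0, 0.95]

```text
clock: 28.8
eef_pos: [523.5, 283.1, 19.9]
eef_rot: [-1.622, 1.57, -2.046]
wrist_force: [0.3, 0.7, -1.7]
finger_gap: 13.5
```

>>> play_rows:
  motion: [0, 0, 0, 0.001, 0, 0, 0.95, 0, 0, 0, 0, 0, 0, 0.95, 0, 0, 0, 0, 0, 0, 0.95]

```text
clock: 29.1
eef_pos: [523.5, 283.1, 18.8]
eef_rot: [-1.574, 1.57, -1.999]
wrist_force: [-0.5, 0.9, -2.0]
finger_gap: 14.0
```

>>> play_rows:
  motion: [0, 0, 0, 0.001, 0, 0, 0.95, 0, 0, 0, 0, 0, 0, 0.95]

```text
clock: 29.3
eef_pos: [523.8, 283.3, 18.5]
eef_rot: [0.587, 1.57, 0.162]
wrist_force: [0.7, -0.8, -1.4]
finger_gap: 14.0
```

>>> play_rows:
  motion: [0, 0, 0, 0.001, 0, 0, 0.95, 0, 0, 0, 0, 0, 0, 0.95]

```text
clock: 29.5
eef_pos: [524.0, 283.5, 18.5]
eef_rot: [0.826, 1.569, 0.401]
wrist_force: [-0.1, -1.5, -1.3]
finger_gap: 13.7
```

>>> play_rows:
  motion: [0, 0, 0, 0.001, 0, 0, 0.95, 0, 0, 0, 0, 0, 0, 0.95]

```text
clock: 29.7
eef_pos: [524.3, 283.7, 18.4]
eef_rot: [0.879, 1.568, 0.454]
wrist_force: [-0.3, -0.8, -1.6]
finger_gap: 13.5
```

Height stopped at 18.5 (floor expected at 18.3). Opening to about 34 mm, then lifting clear.

>>> play_rows:
  motion: [0, 0, 0, 0, 0, 0, 0.65, 0, 0, 0, 0, 0, 0, 0.55, 0, 0, 0, 0, 0, 0, 0.45, 0, 0, 0, 0, 0, 0, 0.4, 0, 0, 0, 0, 0, 0, 0.4, 0, 0, 0, -0.006, 0, 0, 0.4, 0, 0, 0, -0.015, 0, 0, 0.4, 0, 0, 0, -0.03, 0, 0, 0.4, 0, 0, 0, -0.04, 0, 0, 0.4, 0, 0, 0, -0.04, 0, 0, 0.4, 0, 0, 0, -0.04, 0, 0, 0.4, 0, 0, 0, 0, 0, 0, 0.4, 0, 0, 0, 0, 0, 0, 0.4]

```text
clock: 31.0
eef_pos: [523.5, 283.3, 203.4]
eef_rot: [0.862, 1.564, 0.437]
wrist_force: [-0.5, -0.8, -0.3]
finger_gap: 28.2
```

Run:
```python
from h import *
plan([523.4,283.3,18.3],-24.3)
for n in("side","top"):
    im,d=camera(n); C=cloud(n,d)
    u,v=map(int,px(n,[520,280,30])); v=max(v,50)
    cv2.imwrite(f"pics/{n}16.png",cv2.resize(im[v-45:v+45,u-50:u+50],None,fx=6,fy=6,interpolation=cv2.INTER_CUBIC))
    for t in ("cap_mid","case_floor","cap_ridge","cap"):
        for r in place_of(n,t)[:2]: print(n,t,round(r["conf"],2),W(n,r["at"]).round(1))
    def band(cx,cy,rad,z0,z1):
        s=(abs(C[...,0]-cx)<rad)&(abs(C[...,1]-cy)<rad)&(C[...,2]>z0)&(C[...,2]<z1)&(d>0)
        P=C[s]
        if len(P)<5: return None
        R=cv2.minAreaRect(P[:,:2].astype(np.float32)); return len(P),np.round(P.mean(0),1),np.percentile(P[:,2],[50,95]).round(1),np.round(R[0],1),np.round(R[1],1),round(R[2],1)
    print("ridge",band(522,283,35,52,75))
    for t,(x,y) in dict(slide0=(415,-142),mug=(750,157),loupe=(750,-148)).items():
        print(t,[W(n,r["at"]).round(0).tolist() for r in place_of(n,t)[:3]])
```

```text
k 0 rotvec [-0.001  0.004 -0.005] shift after turn (tool, mm) [ 1.851e+02 -0.000e+00 -1.000e-01] shift now [185.1  -0.9  -0.9]
k 1 rotvec [ 3.141 -0.008 -0.007] shift after turn (tool, mm) [1.851e+02 0.000e+00 1.000e-01] shift now [185.1  -0.9  -0.9]
pos [523.5 283.3 203.4] jaw yaw -24.35 tilt [ 0.006   0.0028 -1.    ] q [0.434 0.379 1.354 0.    1.402 0.859] F [-0.48 -0.78 -0.25] gap 28.2 t 31.0
side cap_mid 0.92 [526.7 285.4  32.6]
side cap_mid 0.47 [522.6 285.9  50.6]
side case_floor 0.73 [521.3 284.2   5.6]
side cap_ridge 0.89 [523.4 283.5  52.8]
side cap 0.63 [527.6 287.3   5.6]
ridge (71, array([524.6, 279.2,  60.1]), array([61.3, 64.4]), array([524.9, 282.8]), array([35.3, 14.5]), 63.8)
slide0 [[418.0, -143.0, 2.0], [424.0, 146.0, -1.0], [778.0, 29.0, -1.0]]
mug [[752.0, 157.0, -3.0], [424.0, 149.0, 3.0], [524.0, 284.0, 34.0]]
loupe [[752.0, -151.0, 3.0]]
top case_floor 0.82 [521.7 281.5   8.4]
top case_floor 0.74 [ 744.  -243.8    2.3]
top cap_ridge 0.81 [526.8 288.5  49.2]
top cap_ridge 0.59 [525.6 286.3  37. ]
top cap 0.91 [525.  284.9   6.8]
top cap 0.6 [526.3 288.5  47.6]
ridge (85, array([523.1, 283.9,  63.2]), array([63.7, 66. ]), array([523.3, 285.5]), array([36.1, 13.9]), 67.1)
slide0 [[414.0, -143.0, 3.0], [426.0, 146.0, -2.0], [780.0, 26.0, -2.0]]
mug [[751.0, 156.0, 1.0]]
loupe [[746.0, -146.0, 1.0]]
```

View pics/side16.png

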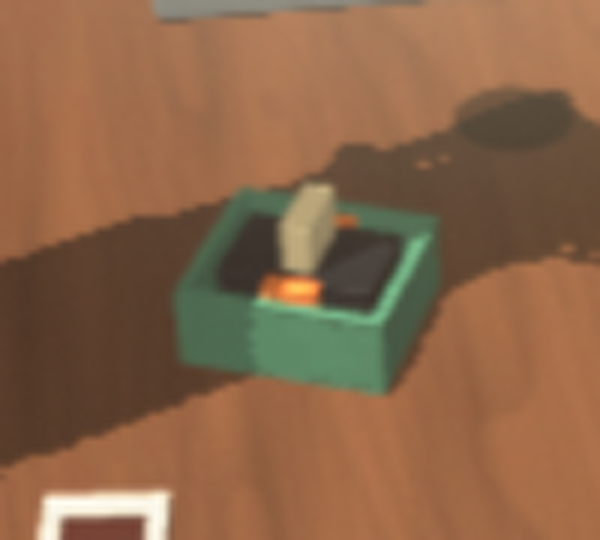

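The cap stands flat and centred in the case: ridge at (308,228), buttons out at (290,288) and (345,218), ridge top at about z 63. The robot is clear and the other things are in place, so I'm handing in.

```bash
python3 -c "
from cell import *
print(sign_off())"
```

```text
the job is handed in; nothing more can be done
None
```

I unclipped the cap by pinching both buttons, stood it upright on the pad and let go. I then took it by the ridge, lowered it into the green case and released it. The job was handed in at about 31 s of the 64 s allowed; `sign_off()` gave no verdict.

**Last checks before handing in:**
- **Cap position:** upright in the case. The ridge centre measured 1–2 mm from the case centre (limit 15 mm), and the ridge top was at z about 61–64 mm, against 63 mm expected with the feet on the floor. The touch-down height matched too: 18.5 mm against 18.3 mm predicted.
- **Buttons:** both look out in the side picture. I did not measure their travel directly.
- **Other things:** the slide frames, mug and magnifier were within about 5 mm of where they started, which is the detection scatter. I did not query the film canister separately at the end, but the arm never went near it.
- **Robot:** about 140 mm above the cap and touching nothing.

**What went wrong or disagreed on the way:**
- **Fingertip height:** the inner tips turned out to be about 25–30 mm higher than the reported tool point (37 mm by camera for the outer plates). Because of this, the first close passed over the cap without touching the buttons.
- **Jig rails:** the second close then stopped against the rails with a 20 N grip setting. The third try pressed both buttons fully, at a gap of about 49 mm.
- **Detections:** single network readings scattered by up to about 5 mm. The depth fits and the robot's own position agreed better.

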